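# Load the abrasion tester's sprung spindle

### The job

Load the abrasion tester for its next run: thread the three steel ring weights onto its upright spindle one after another, the large one first, then the medium, then the small one on top, and push each one down past the gripping pads until it is fully home, flat against what is below it with no gap, before letting go of it. Push with feeling: the spindle is sprung and must never be driven so far down that the abrader under it strikes the coated panel (about 20 N in all, weights included). Leave the brass weight and everything else on the bench where it is.

Things in the scene. Friction and masses are not known exactly. Their poses are not given: they have to be found in the camera images.
- tester: linear abrasion tester: white base plate 200 x 470 x 20 mm; white motor housing (200 x 230 mm, 170 mm high) 125 to 355 mm from the origin along +y. A blue coated panel, its top 24 mm above the bench, is clamped below the spindle. Origin: on the bench, under the middle of the stroke; y points towards the housing, x across. Stays put.
- seat (a point): centre of the upper face of the steel seat flange (44 mm across) at the foot of the spindle, 138 mm above the bench when unloaded. It is at x = 0 in the tester's frame, its y differs by up to 20 mm (the arm stands anywhere on its stroke, braked). z up along the spindle. The arm and its 48 mm bearing block lie below it, top 116 mm above the bench.
- spindle_tip (a point): centre of the flat top of the upright steel spindle, 60 mm above the seat. The spindle is 18 mm across with a 2.5 mm chamfer round its top. A ring that is over it drops freely for some 14 mm, then meets the pads (see top_pads).
- top_pads (a point): spindle axis at the top row of sprung brass pads, 42 mm above the seat; other rows 21 and 2 mm above it. They stand 2 mm out of the spindle and grip the bore: a ring hangs on them and must be pushed, with a few newtons, at most 12 (most where it meets a row), different each time. The spindle sinks under the push, so the seat retreats. A push on a ring that has risen past 12 N means it is home.
- abrader_tip (a point): lower end of the rubber abrader stick under the spindle, 16 mm above the coated panel when unloaded. Spindle, seat and abrader sink together on a soft lift spring: about 5 mm under the three weights alone, and down to the panel at about 20 N, weights included (some 14 N of push left for the last ring).
- weight_large: steel ring weight, 60 mm across, 14 mm thick, about 276 g, with a straight 20 mm bore (1 mm clear of the spindle all round). Lies flat on the mat, anywhere on it among the other rings. Origin: centre of its underside; z up through the bore.
- weight_medium: steel ring weight, 50 mm across, 16 mm thick, about 207 g, with a straight 20 mm bore (1 mm clear of the spindle all round). Lies flat on the mat, anywhere on it among the other rings. Origin: centre of its underside; z up through the bore.
- weight_small: steel ring weight, 40 mm across, 18 mm thick, about 133 g, with a straight 20 mm bore (1 mm clear of the spindle all round). Lies flat on the mat, anywhere on it among the other rings. Origin: centre of its underside; z up through the bore.
- weight_brass: brass ring weight, 46 mm across, 10 mm thick, 20 mm bore, also on the mat; not used in this job. Origin: centre of its underside.
- mat: black rubber mat, 240 x 240 x 4 mm, on which the ring weights lie about 120 mm apart, two by two. Origin: centre of its underside. Stays put.
- solvent: closed amber bottle, 66 mm across, 150 mm high. Origin: centre of its underside.
- beaker: glass beaker, 70 mm across, 90 mm high. Origin: centre of its underside.
- spare_panel: loose blue coated panel, 75 x 100 x 5 mm. Origin: centre of its underside.
- paste_jar: white jar with black lid, 60 mm across, 60 mm high. Origin: centre of its underside.
- gloss_meter: black hand-held gloss meter, 55 x 75 x 33 mm. Origin: centre of its underside.
There are look-alikes about, which are no part of the job. What is shaped like the weight_large but turquoise is not meant. Leave any green look-alike of the weight_small alone.

How it is judged (in metres and radians):
On the way, in this order (a step that is already met when the one before it is completed fails the run):
1. the large weight is fully home on the seat flange and released (horizontal distance between weight_large and seat below 0.0035 m and z of weight_large in the frame of seat between -0.003 and 0.002 m and angle between weight_large's own z axis and vertical below 0.06 rad and contact force between the fingers and weight_large below 0.05 N), for 0.2 s.
2. then the medium weight is fully home on the large one and released (horizontal distance between weight_medium and seat below 0.0035 m and z of weight_medium in the frame of weight_large between 0.011 and 0.016 m and angle between weight_medium's own z axis and vertical below 0.06 rad and contact force between the fingers and weight_medium below 0.05 N), for 0.2 s.
3. then the small weight is fully home on the medium one and released (horizontal distance between weight_small and seat below 0.0035 m and z of weight_small in the frame of weight_medium between 0.013 and 0.018 m and angle between weight_small's own z axis and vertical below 0.06 rad and contact force between the fingers and weight_small below 0.05 N), for 0.2 s.
At the end, for the whole second after the job is handed in: Large, medium and small steel weights on the spindle in that order upwards, upright (0.06 rad), centred (3.5 mm), no gap over 2 mm at the seat or between them, released and at rest (horizontal distance between each of weight_large, weight_medium, weight_small and seat below 0.0035 m and z of weight_large in the frame of seat between -0.003 and 0.002 m and angle between each of weight_large, weight_medium, weight_small's own z axis and vertical below 0.06 rad and z of weight_medium in the frame of weight_large between 0.011 and 0.016 m and z of weight_small in the frame of weight_medium between 0.013 and 0.018 m and linear speed of each of weight_large, weight_medium, weight_small below 0.02 m/s); the robot touches nothing.
It fails at once if the spindle is driven down until the abrader strikes the coated panel (sunk 15.8 mm, about 20 N) (z of abrader_tip in the frame of tester below 0.0242 m).
It fails at once if the brass weight is moved by more than 20 mm (distance of weight_brass from where it was at the start of the episode above 0.02 m).
It fails at once if anything else that is loose on the bench (bottle, beaker, spare panel, jar, gloss meter) is moved by more than 20 mm (distance of any of solvent, beaker, spare_panel, paste_jar, gloss_meter from where it was at the start of the episode above 0.02 m).
It also fails if it takes over 70 s, if anything falls off the work surface, if the arm or the gripper's body presses on something with over 40 N, if the wrist force passes 120 N, or if a joint passes its speed limit or range.

### The arm

A 6-joint arm with a two-finger parallel gripper is mounted at the origin on the work surface. World frame = base frame: x ahead of the robot, y to its left, z up, the work surface at z = 0. Lengths are in m, angles in degrees, forces in N, time in s.
With the tool pointing down it reaches from about 0.275 to 0.725 m from the base axis. Payload 15.9 kg.
Tool frame: the origin (TCP) lies on the centre line of the jaws, within the pads' length; the fingertips stand 8 mm ahead of it and the grasp point (between the pads) lies 11 mm behind it (robot.nose_length is the distance from the TCP to the fingertips, in m); z points along the fingers, y is the direction in which the jaws open and shut (so a half turn about z gives the same grasp; the last joint's range is limited). The gripper opens to 85 mm and grips with 20 to 120 N. Pads are 22 mm wide; open, the fingers measure 114 mm over their backs; the gripper's body (76 mm by 85 mm) begins 54 mm behind the grasp point. The pads swing forward as they close: fully open they stand 13 mm farther back than shut.
Start: joints at [72.25, 12.198, -1.971, 75.831, 0, 90], TCP at [0.152, 0.476, 0.204] pointing down, gripper open.
Joint ranges: [-170.91, 170.91], [-42.67, 98.43], [-65.05, 77.54], [-120.47, 116.71], [-90, 82.35], [-180, 180]. Speed limits (degrees/s): [108.29, 108.29, 136.94, 147.25, 180, 180].

### API

Orientations are given as [roll, pitch, yaw] about the fixed x, y, z axes, in that order (R = Rz(yaw) Ry(pitch) Rx(roll)).
In Python, from plant import robot gives the robot as it stands.
- The arm moves only by the shell command python3 -m inch 'ROWS' [OPENING]. ROWS is JSON, a list that holds one entry, the list of rows, each a list of 4 numbers: the shift along the tool's x, y, z in units of 30 mm (1.0 is 30 mm), then the turn about the tool's z in units of 5 degrees (1.0 is 5 degrees). In form: [[[x, y, z, turn], ...]]. A call has exactly 10 rows; each row shifts and turns the pose as measured when the row begins, along the tool's axes as they then stand; what a row does not reach is not made up. A row lasts 1/10 s, in which the tool goes at most 50 mm and 8.59 degrees, less where a joint would pass 70% of its speed; a pose out of reach is approached as far as the arm can. A call is refused whole if a number of a shift passes 1 or a number of a turn 1, either way. A call with a gripper value outside its range is refused whole. OPENING is the opening in per cent of the stroke, from 0 (shut) to 100 (fully open), set as the call begins (- or left out, the last holds). The fingers move at their own pace and stop on an object; the grip force is fixed at half the most. Time passes only in rows, so rows that do not move let the fingers close, or fill a call up. It gives the time, the measured TCP pose, the force and the opening at its end, in the units of the state.
- robot.sense(): the state, without advancing time (a new reading comes with each control period).
- robot.snapshot(name): name is "scene" or "side" or "wrist"; returns the picture (400x640x3 uint8, red, green, blue); there is no depth.
- robot.calibration(name): a dict with "camera_matrix" (3x3 intrinsics, pixels), "distortion" ([k1, k2, p1, p2, k3] as OpenCV has them; the pictures are not rectified), "world_to_cam" (4x4, takes a point from world to camera coordinates). Camera axes: x right, y up, looking along -z (the intrinsics and any distortion apply to the point x, -y, -z); pixel columns grow to the right and rows downward; lengths in m; the calibration is good to about 2 mm. A picture is of the moment at which its call begins: read the wrist's pose just before it. calibration takes no time and is no camera call; for the wrist camera it gives the pose at the moment of the call.
- robot.sign_off(): hands the job in, once; it reports no verdict.
Trained networks look in the newest picture that a camera, given by its name, has taken for a name from the list of things; names that differ only in an ending like _2 or _b are one class to them, and where a whole thing is asked for, a point or a joint stands for the part that bears it (a point fixed in the world has none). Each returns a list of dicts, best first, with "p" (0 to 1); they miss things now and then, are a little off and sometimes report something else, mostly with a low value. They report only what shows in the picture. A call takes as long as a camera call. They do not tell look-alikes from the thing itself.
- robot.silhouettes(thing, camera): "pixels" (400x640 bool, what is visible of it) and "point" ([column, row] in pixels, amid what is visible of it).
- robot.mark_of(thing, camera): "point" ([column, row] in pixels: a listed point, or the origin of a listed thing).
The state is a dict: "time_s": time; "q": joint angles; "joint_vel": joint speeds; "joint_efforts": joint torques, N m; "tcp_pos": TCP position; "tool_rot": TCP orientation; "ft_force": force on the tool from outside, world axes, zero at the start; "torque": the same for the moment, N m; "gripper_width": opening from 0.0 (shut) to 1.0 (fully open).
Only numpy, scipy, OpenCV 4.12 (cv2) and the standard library are available. Lean on these libraries where they do the work, as an engineer would, in place of code of your own. Each camera call takes 0.05 s, during which the arm holds its last target.

## Working session

There is one attempt and no reset: what is moved stays moved. The work goes in short steps, Python scripts to look and compute and a shell command to move; the robot and the scene stay as the last step left them, time stands still between calls to the robot, and variables do not carry over. Pictures are saved under pics/ and viewed, and the job is handed in when it is done.

```bash
ls; mkdir -p pics
python3 - <<'E'
from plant import robot
import cv2,numpy as np
s=robot.sense();print({k:s[k] for k in('time_s','tcp_pos','tool_rot','ft_force','gripper_width')})
for n in("scene","side","wrist"):
    im=robot.snapshot(n);cv2.imwrite(f"pics/{n}0.png",im[:,:,::-1])
    c=robot.calibration(n);print(n,np.round(c["world_to_cam"],3).tolist(),np.round(c["camera_matrix"],1).tolist(),c["distortion"])
print(robot.nose_length)
E
```

```text
pics
{'time_s': 0.0, 'tcp_pos': array([0.15232045, 0.47583525, 0.20320969]), 'tool_rot': array([-1.79935125e+02,  4.17841765e-04,  1.62249915e+02]), 'ft_force': array([0.1801255 , 0.27613361, 0.30122495]), 'gripper_width': 1.0022576001597756}
scene [[0.485, 0.874, 0.011, -0.158], [-0.586, 0.316, 0.746, 0.289], [0.649, -0.368, 0.665, -1.716], [0.0, 0.0, 0.0, 1.0]] [[476.8, 0.0, 313.0], [0.0, 476.8, 201.8], [0.0, 0.0, 1.0]] [-0.14772166  0.          0.          0.          0.        ]
side [[0.985, -0.173, -0.002, -0.595], [0.097, 0.545, 0.833, -0.094], [-0.143, -0.82, 0.554, -0.953], [0.0, 0.0, 0.0, 1.0]] [[417.8, 0.0, 320.2], [0.0, 417.8, 195.1], [0.0, 0.0, 1.0]] [-0.11340276  0.          0.          0.          0.        ]
wrist [[0.305, 0.952, 0.0, -0.501], [-0.909, 0.291, -0.299, 0.039], [-0.285, 0.091, 0.954, -0.378], [0.0, 0.0, 0.0, 1.0]] [[360.6, 0.0, 318.0], [0.0, 360.6, 202.9], [0.0, 0.0, 1.0]] [-0.06524091  0.          0.          0.          0.        ]
0.008
```

View pics/scene0.png

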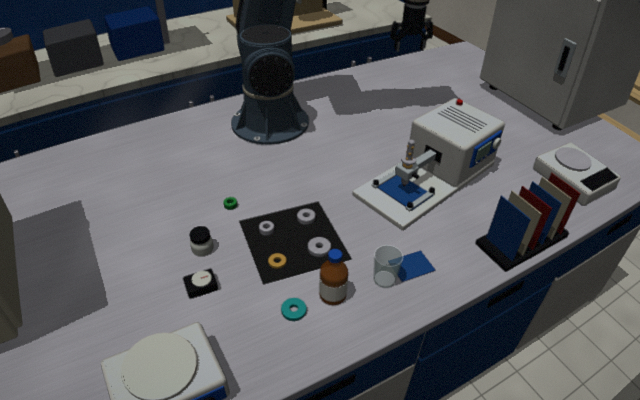

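View pics/side0.png

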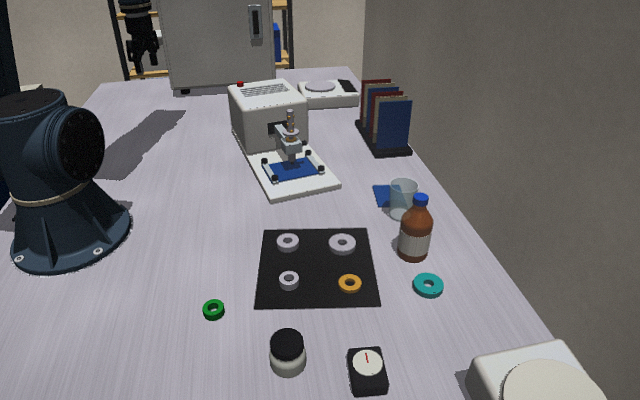

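View pics/wrist0.png

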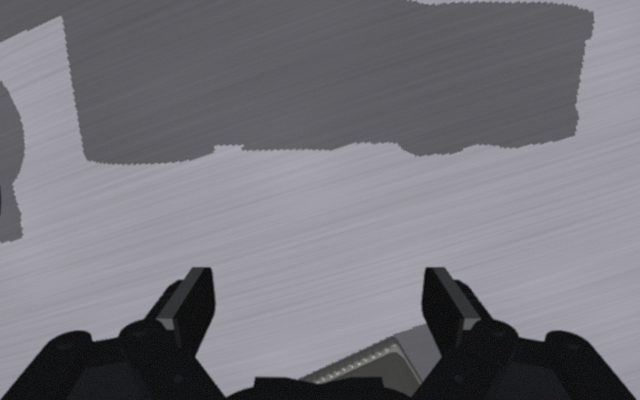

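The scene picture shows three steel rings on the mat: small at (266,228), medium at (306,215) and large at (319,246). The brass ring is at (277,260). The look-alikes, green (230,202) and turquoise (293,308), both lie off the mat. Next I locate everything and confirm in a crop.

```bash
cat > h.py <<'E'
from plant import robot
import cv2,numpy as np
CV=np.diag([1,-1,-1,1.])
def cal(n):
    c=robot.calibration(n);K=np.array(c["camera_matrix"]);d=np.array(c["distortion"]);T=CV@np.array(c["world_to_cam"]);return K,d,T
def ray(n,p,C=None):
    K,d,T=C or cal(n)
    u=cv2.undistortPoints(np.array([[p]],float),K,d)[0,0]
    R=T[:3,:3];t=T[:3,3];o=-R.T@t;v=R.T@np.array([u[0],u[1],1]);return o,v/np.linalg.norm(v)
def on_z(n,p,z,C=None):
    o,v=ray(n,p,C);return o+v*(z-o[2])/v[2]
def proj(n,P,C=None):
    K,d,T=C or cal(n)
    return cv2.projectPoints(np.array(P,float).reshape(-1,3),cv2.Rodrigues(T[:3,:3])[0],T[:3,3],K,d)[0].reshape(-1,2)
def tri(obs):
    A=np.zeros((3,3));b=np.zeros(3)
    for o,v in obs:
        M=np.eye(3)-np.outer(v,v);A+=M;b+=M@o
    P=np.linalg.solve(A,b);return P,[np.linalg.norm((np.eye(3)-np.outer(v,v))@(P-o)) for o,v in obs]
def fitring(n,center,z_top,r,rin=0.010,img=None):
    pass
E
python3 - <<'E'
from h import *
for n in("scene","side"): robot.snapshot(n)
for n in("scene","side"):
  for t in("weight_large","weight_medium","weight_small","weight_brass"):
    for d in robot.silhouettes(t,n)[:3]:
        if d["p"]<.3: continue
        print(n,t,round(d["p"],2),np.round(d["point"]),d["pixels"].sum(), [np.round(on_z(n,d["point"],z),3)[:2] for z in(.014,)])
  for t in("seat","spindle_tip","top_pads","tester","abrader_tip","mat","weight_large","weight_medium","weight_small"):
    for d in robot.mark_of(t,n)[:2]:
        z={"seat":.138,"spindle_tip":.198,"top_pads":.18,"tester":0,"abrader_tip":.04,"mat":0}.get(t,.004)
        print(n,t,round(d["p"],2),np.round(d["point"],1),np.round(on_z(n,d["point"],z),4))
print(robot.sense()["time_s"])
im=cv2.imread("pics/scene0.png");cv2.imwrite("pics/crop1.png",cv2.resize(im[190:330,215:375],None,fx=5,fy=4,interpolation=2))
E
```

```text
scene weight_large 0.84 [318. 250.] 358 [array([ 0.64 , -0.158])]
scene weight_large 0.84 [295. 309.] 441 [array([ 0.774, -0.297])]
scene weight_large 0.46 [412. 157.] 261 [array([0.431, 0.312])]
scene weight_medium 0.8 [305. 216.] 214 [array([ 0.51 , -0.127])]
scene weight_small 0.68 [266. 226.] 176 [array([ 0.495, -0.24 ])]
scene weight_small 0.45 [231. 203.] 130 [array([ 0.361, -0.288])]
scene weight_brass 0.55 [280. 261.] 227 [array([ 0.625, -0.262])]
scene seat 0.6 [407.3 160.7] [0.564  0.1668 0.138 ]
scene spindle_tip 0.5 [413.3 137.4] [0.5464 0.191  0.198 ]
scene spindle_tip 0.38 [200.7 245.8] [ 0.6576 -0.4557  0.198 ]
scene top_pads 0.69 [409.6 145.5] [0.5533 0.1759 0.18  ]
scene tester 0.68 [401.7 194.1] [0.5511 0.1797 0.    ]
scene tester 0.53 [199.2 288.1] [ 0.6005 -0.4713  0.    ]
scene abrader_tip 0.85 [406.7 185. ] [0.56   0.1849 0.04  ]
scene abrader_tip 0.26 [266.6 231.5] [ 0.5385 -0.2573  0.04  ]
scene mat 0.61 [292.2 239.4] [ 0.5613 -0.1945  0.    ]
scene weight_large 0.85 [293.2 309.6] [ 0.7679 -0.2982  0.004 ]
scene weight_large 0.66 [319.7 248.5] [ 0.6285 -0.1478
[... 608 characters left out ...]
ass 0.63 [288. 129.] 293 [array([0.574, 0.457])]
side seat 0.82 [288.1 132.5] [0.5477 0.1653 0.138 ]
side spindle_tip 0.77 [287.1 112.6] [0.5466 0.1551 0.198 ]
side top_pads 0.81 [291.1 116.7] [0.5577 0.1694 0.18  ]
side tester 0.58 [292.4 176.9] [0.5542 0.1677 0.    ]
side abrader_tip 0.84 [291.  162.7] [0.553 0.178 0.04 ]
side mat 0.78 [316.  265.5] [ 0.5604 -0.1972  0.    ]
side weight_large 0.95 [339.9 245.3] [ 0.6222 -0.147   0.004 ]
side weight_large 0.86 [424.8 286.9] [ 0.7606 -0.3006  0.004 ]
side weight_medium 0.65 [289.6 244.1] [ 0.5134 -0.1237  0.004 ]
side weight_small 0.69 [212.4 311.8] [ 0.3498 -0.2923  0.004 ]
side weight_small 0.66 [288.4 284.3] [ 0.4971 -0.2452  0.004 ]
1.55
```

View pics/crop1.png

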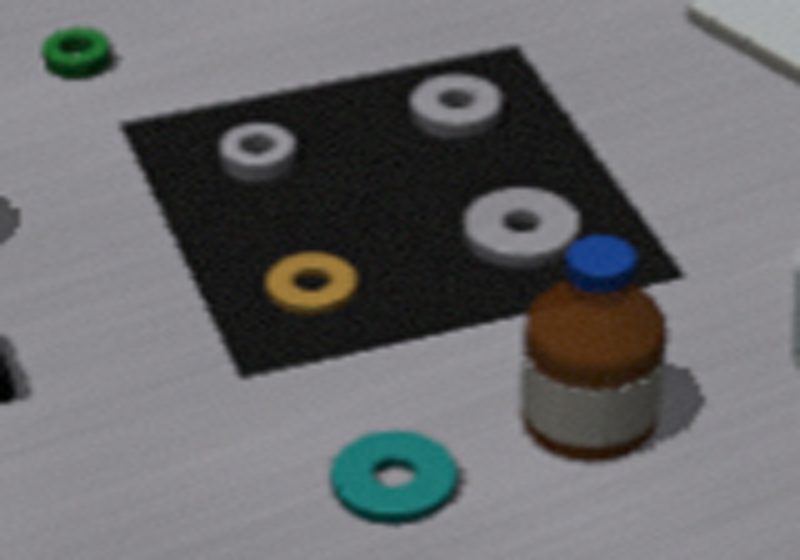

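The crop confirms it: three grey steel rings on the mat, sized large (520,222), medium (455,103) and small (258,147) in crop pixels. The brass ring is at (311,280) and is left alone. Turquoise and green lie off the mat and are left alone too. Next I need the camera geometry and a coarse layout.

Run:
```python
from h import *
from scipy.spatial.transform import Rotation as Ro
s=robot.sense();R=Ro.from_euler('xyz',s["tool_rot"],degrees=True).as_matrix()
K,d,T=cal("wrist");c=-T[:3,:3].T@T[:3,3]
print("cam in tool",R.T@(c-s["tcp_pos"]),"view dir tool",R.T@T[2,:3],"img x in tool",R.T@T[0,:3])
print("R\n",R.round(3)); print(proj("wrist",[s["tcp_pos"],s["tcp_pos"]+R[:,2]*.008]))
for n in("scene","side"):
  for t in("solvent","beaker","spare_panel","paste_jar"):
    for q in robot.mark_of(t,n)[:1]: print(n,t,round(q["p"],2),np.round(on_z(n,q["point"],0),3))
# tester
for n in("scene","side"):
  q=robot.silhouettes("tester",n)[0];m=q["pixels"].astype(np.uint8);cv2.imwrite(f"pics/t_{n}.png",m*255)
im=cv2.imread("pics/scene0.png");cv2.imwrite("pics/crop2.png",cv2.resize(im[90:230,345:515],None,fx=4.5,fy=4,interpolation=2))
```

```text
cam in tool [ 0.07565472  0.00108615 -0.16920552] view dir tool [-2.99008670e-01  6.94430530e-04  9.54250142e-01] img x in tool [-4.65428741e-04  9.99999510e-01 -8.73562793e-04]
R
 [[-0.952  0.305  0.   ]
 [ 0.305  0.952  0.   ]
 [-0.     0.    -1.   ]]
[[315.6670175  245.20614117]
 [315.7467608  239.03572782]]
scene solvent 0.64 [ 0.771 -0.196  0.   ]
scene beaker 0.87 [ 0.785 -0.059 -0.   ]
scene spare_panel 0.79 [0.793 0.028 0.   ]
scene paste_jar 0.94 [ 0.473 -0.425  0.   ]
side solvent 0.97 [ 0.771 -0.206  0.   ]
side beaker 0.84 [ 0.796 -0.056  0.   ]
side spare_panel 0.71 [ 0.622 -0.145  0.   ]
side paste_jar 0.71 [ 0.473 -0.424  0.   ]
```

View pics/crop2.png

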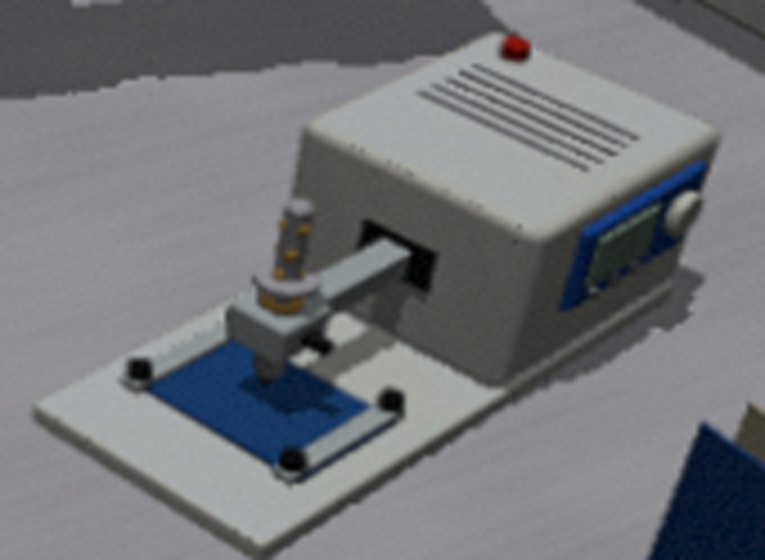

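The tester's housing lies on the +y side of the spindle, and the bottle stands well clear of the large ring. I rise and head for a view above the spindle on the way to the mat.

```bash
python3 -m inch '[[[-0.3,0,-1,0],[-0.6,-0.2,-1,0],[-1,-0.3,-0.8,0],[-1,-0.35,-0.3,0],[-1,-0.35,0,0],[-1,-0.35,0,0],[-1,-0.35,0,0],[-1,-0.35,0,0],[-1,-0.35,0,0],[-1,-0.35,0,0]]]' 80
```

```text
time_s: 3.05
tcp_pos: [0.3858, 0.306, 0.3008]
tool_rot: [180.0, 0.1, 162.6]
ft_force: [0.6, -0.4, -0.1]
gripper_width: 0.8
```

```bash
python3 -m inch '[[[-1,-0.4,0,0],[-1,-0.4,0,0],[-1,-0.4,0,0],[-1,-0.4,0,0],[-1,-0.4,0,0],[-0.8,-0.4,0,0],[-0.5,-0.2,0,0],[0,0,0,0],[0,0,0,0],[0,0,0,0]]]'
python3 - <<'E'
from h import *
s=robot.sense();C=cal("wrist");im=robot.snapshot("wrist");cv2.imwrite("pics/w1.png",im[:,:,::-1])
print(s["tcp_pos"],s["tool_rot"])
for t,z in(("seat",.138),("spindle_tip",.198)):
    for d in robot.mark_of(t,"wrist")[:2]: print(t,round(d["p"],2),np.round(d["point"],1),np.round(on_z("wrist",d["point"],z,C),4))
E
```

```text
time_s: 4.05
tcp_pos: [0.551, 0.166, 0.2998]
tool_rot: [-180.0, 0.0, 162.4]
ft_force: [0.3, 1.0, -0.5]
gripper_width: 0.799
[0.5509741  0.16599266 0.2998283 ] [-1.79997802e+02  3.04553610e-02  1.62369191e+02]
seat 0.87 [329.9 173.3] [0.5538 0.1782 0.138 ]
seat 0.44 [ 83.7 233.4] [ 0.5368 -0.0785  0.138 ]
spindle_tip 0.88 [332.2 192.8] [0.5557 0.1775 0.198 ]
spindle_tip 0.41 [ 83.1 234.3] [ 0.5269 -0.0308  0.198 ]
```

View pics/w1.png

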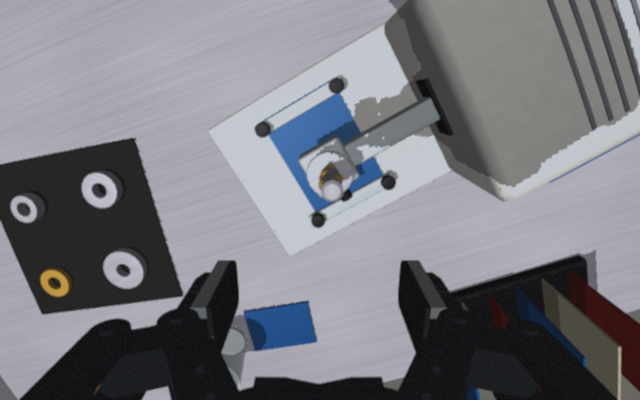

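The wrist view shows the spindle tip at (332,190). The rings show too: small (27,208), medium (101,189), large (124,269) and brass (55,283). I refine the positions with ellipse fits.

```bash
cat >> h.py <<'E'
def ringfit(im,n,C,near,z,rad):
    """project circle of radius rad (outer, top face) at z, optimise centre for max gradient along outline"""
    from scipy.optimize import minimize
    g=cv2.GaussianBlur(cv2.cvtColor(im,cv2.COLOR_RGB2GRAY),(0,0),0.8).astype(np.float32)
    a=np.linspace(0,2*np.pi,120,endpoint=False);cs=np.c_[np.cos(a),np.sin(a)]
    def samp(x,y,r):
        P=np.c_[x+r*cs[:,0],y+r*cs[:,1],np.full(120,z)];p=proj(n,P,C).astype(np.float32)
        return cv2.remap(g,p[:,:1].copy(),p[:,1:].copy(),cv2.INTER_LINEAR)[:,0]
    def cost(v):
        c=0
        for r,sg in rad: c-=sg*np.mean(np.clip(sg*sg*(samp(*v,r-.0012)-samp(*v,r+.0012)),-80,80))
        return c
    best=None
    for dx in np.arange(-.008,.0081,.002):
        for dy in np.arange(-.008,.0081,.002):
            v=np.array(near)+[dx,dy];c=cost(v)
            if best is None or c<best[0]: best=(c,v)
    r=minimize(cost,best[1],method="Nelder-Mead",options=dict(initial_simplex=best[1]+np.array([[0,0],[.001,0],[0,.001]]),xatol=5e-5,fatol=1e-3))
    return r.x,r.fun
E
python3 - <<'E'
from h import *
C=cal("wrist");im=cv2.imread("pics/w1.png")[:,:,::-1].copy()
for nm,px,z,rad in(("large",(124,268),.018,.03),("medium",(101,189),.020,.025),("small",(27,207),.022,.02)):
    g=on_z("wrist",px,z,C)[:2];x,f=ringfit(im,"wrist",C,g,z,[(rad,1),(.01,-1)]);p=proj("wrist",[[*x,z]],C)[0];print(nm,g.round(4),x.round(4),round(f,1),p)
g=on_z("wrist",(332,190),.198,C)[:2];x,f=ringfit(im,"wrist",C,g,.198,[(.0065,1)]);print("tip",g,x,f,proj("wrist",[[*x,.198]],C))
g=on_z("wrist",(330,172),.138,C)[:2];x,f=ringfit(im,"wrist",C,g,.138,[(.022,1)]);print("seat",g,x,f,proj("wrist",[[*x,.138]],C))
cv2.imwrite("pics/c3.png",cv2.resize(im[130:230,270:390,::-1],None,fx=6,fy=6,interpolation=2))
E
```

```text
large [ 0.6231 -0.1447] [ 0.6255 -0.148 ] -124.8 [122.7345078  270.03830448]
medium [ 0.5084 -0.1196] [ 0.5089 -0.1235] -144.8 [ 98.71015606 190.23876459]
small [ 0.4981 -0.2329] [ 0.4989 -0.24  ] -125.9 [ 23.19476641 209.04278769]
tip [0.55353692 0.17820211] [0.5548356 0.1776352] -48.09229278564453 [[331.79087348 191.74106744]]
seat [0.55272121 0.17888489] [0.55597258 0.17753883] -39.064517974853516 [[329.64674521 175.64817324]]
```

View pics/c3.png

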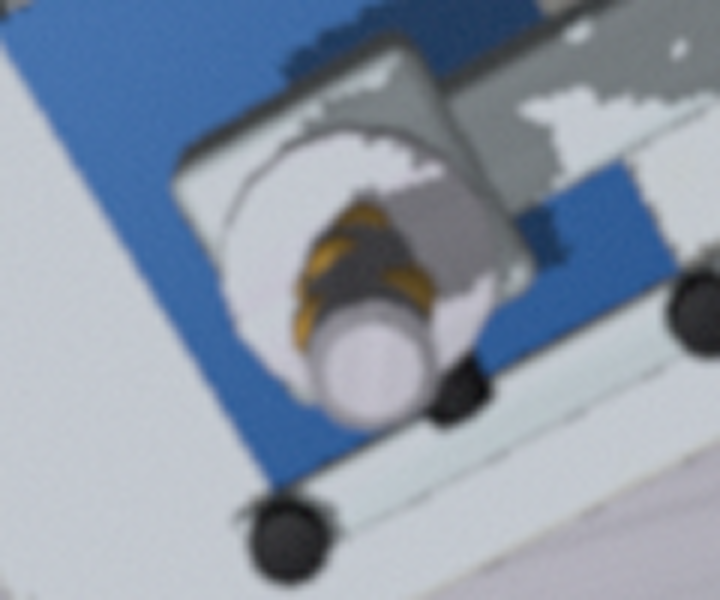

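Tip and seat fits agree on a spindle position of about (0.555, 0.178). Now I move over the large ring.

```bash
python3 -m inch '[[[-0.55,-1,0,0],[-0.55,-1,0,0],[-0.55,-1,0,0],[-0.55,-1,0.5,0],[-0.55,-1,0.8,0],[-0.55,-1,0.8,0],[-0.55,-1,0.8,0],[-0.55,-1,0.8,0],[-0.55,-0.9,0.7,0],[-0.3,-0.2,0.4,0]]]'
python3 - <<'E'
from h import *
s=robot.sense();C=cal("wrist");im=robot.snapshot("wrist");cv2.imwrite("pics/w2.png",im[:,:,::-1])
print(s["tcp_pos"],s["tool_rot"])
for nm,z,rad,g in(("large",.018,.03,(.6255,-.148)),("medium",.020,.025,(.509,-.1235))):
    x,f=ringfit(im,"wrist",C,g,z,[(rad,1),(.01,-1)]);p=proj("wrist",[[*x,z]],C)[0];print(nm,x.round(4),round(f,1),p)
E
```

```text
time_s: 5.2
tcp_pos: [0.6219, -0.1454, 0.1553]
tool_rot: [179.8, 0.5, 163.1]
ft_force: [-1.2, 0.3, -0.4]
gripper_width: 0.798
[ 0.62185914 -0.14536891  0.15530674] [179.79197743   0.47774016 163.08698664]
large [ 0.6258 -0.1493] -159.2 [312.94914014 184.87946909]
medium [ 0.509  -0.1255] -160.0 [297.95659667  38.97027639]
```

View pics/w2.png

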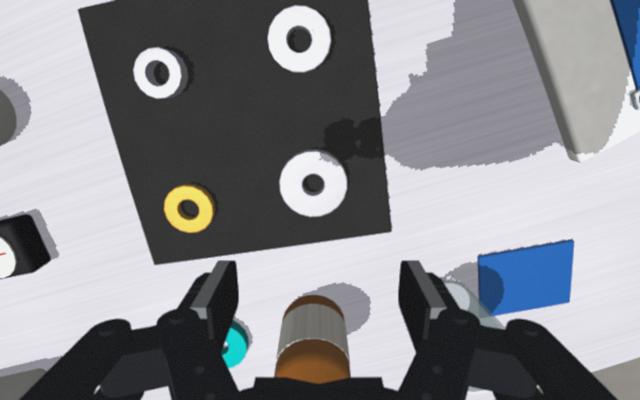

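The large ring is at (313,185) with the gripper just above it, and the bottle (312,330) is clear. I descend to TCP z≈0.04 with fine centring, then check fingertip height.

```bash
python3 -m inch '[[[-0.16,-0.09,0.6,0],[0,0,0.7,0],[0,0,0.7,0],[0,0,0.7,0],[0,0,0.6,0],[0,0,0.35,0],[0,0,0.1,0],[0,0,0,0],[0,0,0,0],[0,0,0,0]]]'
python3 - <<'E'
from h import *
s=robot.sense();C=cal("wrist");im=robot.snapshot("wrist");cv2.imwrite("pics/w3.png",im[:,:,::-1])
print(s["tcp_pos"],s["tool_rot"])
for nm,z,rad,g in(("large",.018,.03,(.6255,-.149)),):
    x,f=ringfit(im,"wrist",C,g,z,[(rad,1),(.01,-1)]);p=proj("wrist",[[*x,z]],C)[0];print(nm,x.round(4),round(f,1),p)
im=robot.snapshot("side");cv2.imwrite("pics/s3.png",cv2.resize(im[150:300,240:440,::-1],None,fx=4,fy=4,interpolation=2))
P=s["tcp_pos"]; y=np.array([.291,.957,0])
for o in(-.034,.034):
    for dz in(0,-.008): print(o,dz,(proj("side",[P+y*o+[0,0,dz]])[0]-[240,150])*4)
E
```

```text
time_s: 6.25
tcp_pos: [0.6309, -0.1404, 0.0443]
tool_rot: [179.7, 0.8, 163.5]
ft_force: [0.4, 0.7, -0.6]
gripper_width: 0.799
[ 0.63091374 -0.14043679  0.04425853] [179.65887761   0.81336686 163.50398548]
large [ 0.6257 -0.1494] -156.6 [298.16117764 222.13922638]
-0.034 0 [409.74718295 354.61383841]
-0.034 -0.008 [409.30822011 366.33361439]
0.034 0 [419.23716182 277.21822146]
0.034 -0.008 [418.78477498 288.62967198]
```

View pics/w3.png

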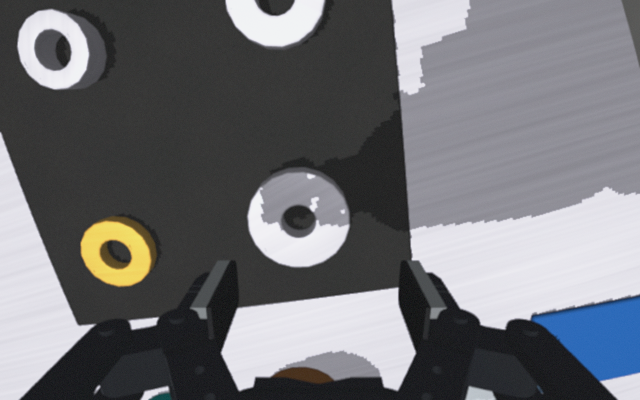

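View pics/s3.png

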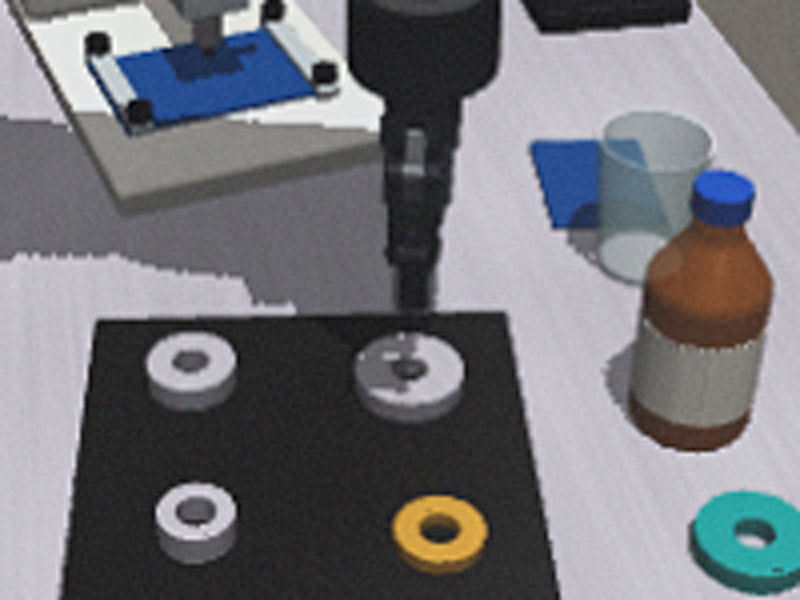

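Run:
```python
from h import *
from scipy.spatial.transform import Rotation as Ro
s=robot.sense();R=Ro.from_euler('xyz',s["tool_rot"],degrees=True).as_matrix();P=s["tcp_pos"]
C=cal("wrist")
for z in(.008,-.002,-.011,-.02,-.03):
  for x in(.011,-.011):
    print(z,x,proj("wrist",[P+R@np.array([x,y,z]) for y in(-.034,.034)],C).round(0).tolist(),((proj("side",[P+R@np.array([x,y,z]) for y in(-.034,.034)])-[240,150])*4).round(0).tolist())
print((proj("side",[[.6257,-.1494,.018]])-[240,150])*4,(proj("scene",[[.6257,-.1494,.018]])))
im=robot.snapshot("scene");cv2.imwrite("pics/sc3.png",cv2.resize(im[170:290,250:410,::-1],None,fx=5,fy=5,interpolation=2))
```

```text
0.008 0.011 [[251.0, 220.0], [381.0, 219.0]] [[389.0, 366.0], [399.0, 288.0]]
0.008 -0.011 [[253.0, 258.0], [378.0, 258.0]] [[431.0, 368.0], [438.0, 290.0]]
-0.002 0.011 [[247.0, 226.0], [384.0, 226.0]] [[389.0, 351.0], [399.0, 273.0]]
-0.002 -0.011 [[250.0, 266.0], [382.0, 266.0]] [[431.0, 354.0], [439.0, 275.0]]
-0.011 0.011 [[244.0, 233.0], [387.0, 233.0]] [[389.0, 338.0], [399.0, 260.0]]
-0.011 -0.011 [[247.0, 275.0], [385.0, 275.0]] [[432.0, 340.0], [439.0, 263.0]]
-0.02 0.011 [[240.0, 241.0], [391.0, 241.0]] [[390.0, 324.0], [400.0, 247.0]]
-0.02 -0.011 [[243.0, 284.0], [388.0, 284.0]] [[432.0, 327.0], [439.0, 249.0]]
-0.03 0.011 [[235.0, 250.0], [395.0, 250.0]] [[390.0, 309.0], [400.0, 233.0]]
-0.03 -0.011 [[239.0, 296.0], [392.0, 295.0]] [[432.0, 312.0], [440.0, 235.0]]
[[407.42491319 363.66491427]] [[318.75425422 244.37084655]]
```

View pics/sc3.png

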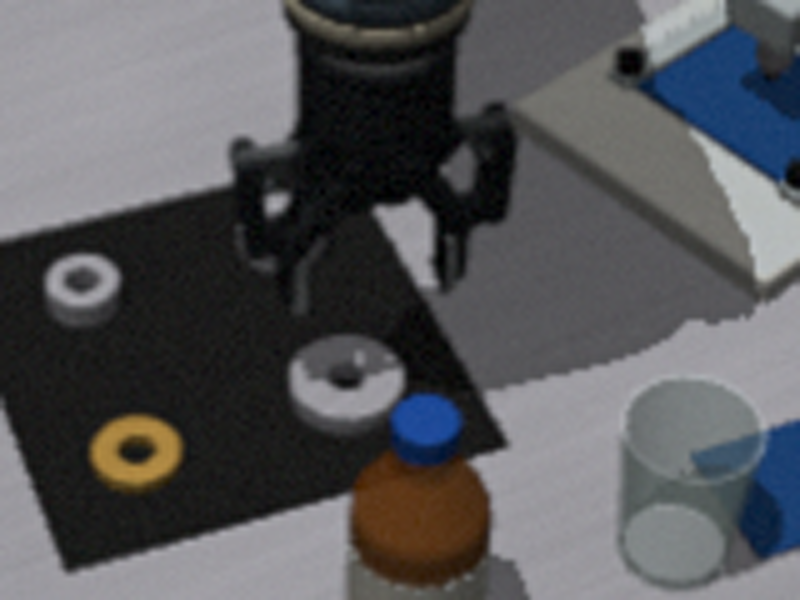

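Run:
```python
from h import *
from scipy.spatial.transform import Rotation as Ro
s=robot.sense();R=Ro.from_euler('xyz',s["tool_rot"],degrees=True).as_matrix();P=s["tcp_pos"]
for z in(.008,-.005,-.02,-.03):
    print(z,((proj("scene",[P+R@np.array([0,y,z]) for y in(-.034,.034)])-[250,170])*5).round(0).tolist())
im=robot.snapshot("wrist");g=np.clip(im[230:400,150:490].astype(float)*2.2,0,255).astype(np.uint8);cv2.imwrite("pics/w3b.png",cv2.resize(g[:,:,::-1],None,fx=2.3,fy=2.3,interpolation=2))
im=robot.snapshot("side");g=np.clip(im[200:260,310:380].astype(float)*3,0,255).astype(np.uint8);cv2.imwrite("pics/s3b.png",cv2.resize(g[:,:,::-1],None,fx=9,fy=9,interpolation=2))
print(robot.sense()["time_s"],robot.sense()["tcp_pos"])
```

```text
0.008 [[300.0, 359.0], [428.0, 338.0]]
-0.005 [[300.0, 341.0], [429.0, 321.0]]
-0.02 [[300.0, 320.0], [430.0, 300.0]]
-0.03 [[300.0, 306.0], [430.0, 286.0]]
6.5 [ 0.63049809 -0.14059393  0.04355407]
```

View pics/w3b.png

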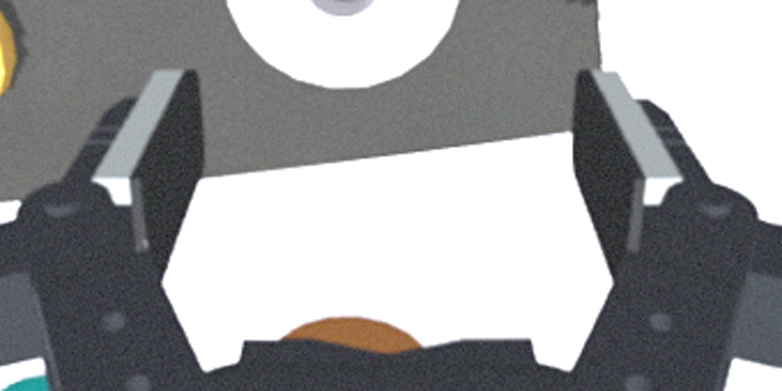

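View pics/s3b.png

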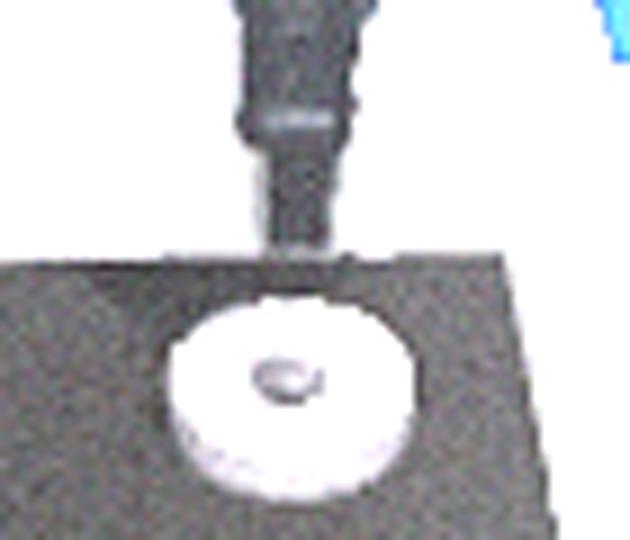

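Both fixed cameras put the fingertips about 29 mm behind the reported TCP at this opening (z≈0.072), not 8 mm ahead of it. I trust the images and go down in small checked steps, centring first.

```bash
cat > look.py <<'E'
from h import *
import sys
from scipy.spatial.transform import Rotation as Ro
def report(target=None):
    s=robot.sense();R=Ro.from_euler('xyz',s["tool_rot"],degrees=True).as_matrix();P=s["tcp_pos"]
    print("t",round(s["time_s"],2),"P",P.round(4),"rot",s["tool_rot"].round(2),"F",s["ft_force"].round(2),"w",round(s["gripper_width"],3))
    if target is not None:
        d=np.array(target)-P; print("units tool xyz to target:",(R.T@d/.03).round(3))
    return s,R,P
E
python3 -m inch '[[[0.04,-0.15,0,0],[0.03,-0.15,0.1,0],[0,0,0.2,0],[0,0,0.2,0],[0,0,0.2,0],[0,0,0.1,0],[0,0,0,0],[0,0,0,0],[0,0,0,0],[0,0,0,0]]]'
python3 - <<'E'
from look import *
s,R,P=report((.6257,-.1494,.02))
C=cal("wrist");im=robot.snapshot("wrist")
x,f=ringfit(im,"wrist",C,(.6255,-.149),.018,[(.03,1),(.01,-1)]);print(x.round(4),round(f,1)); report((*x,.02))
im=robot.snapshot("side");g=np.clip(im[180:270,290:400].astype(float)*2,0,255).astype(np.uint8);cv2.imwrite("pics/s4.png",cv2.resize(g[:,:,::-1],None,fx=6,fy=6,interpolation=2))
E
```

```text
time_s: 7.5
tcp_pos: [0.6254, -0.1494, 0.0167]
tool_rot: [179.7, 0.7, 163.5]
ft_force: [-0.7, 0.6, 0.5]
gripper_width: 0.799
t 7.5 P [ 0.6254 -0.1494  0.0167] rot [179.67   0.71 163.47] F [-0.66  0.57  0.54] w 0.799
units tool xyz to target: [-0.01   0.005 -0.108]
[ 0.6255 -0.1494] -153.2
t 7.55 P [ 0.6255 -0.1495  0.0168] rot [179.67   0.71 163.47] F [ 0.73 -0.4  -0.26] w 0.795
units tool xyz to target: [-0.003  0.003 -0.106]
```

View pics/s4.png

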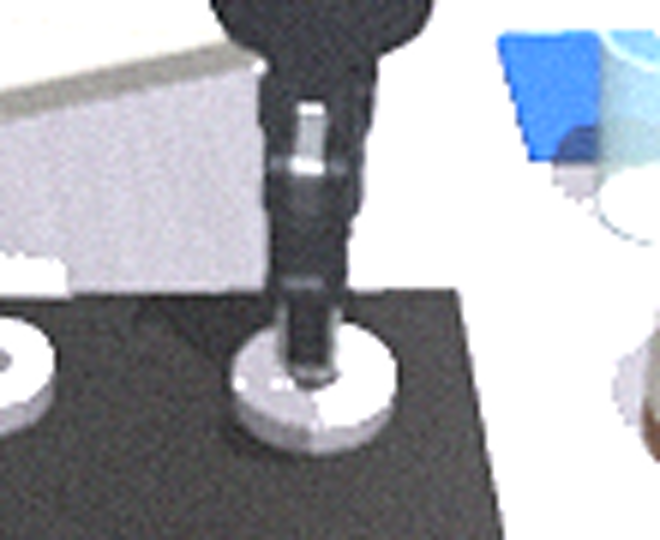

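Run:
```python
from look import *
s,R,P=report()
for z in(-.035,-.03,-.025,-.02,-.015): print(z,[((proj("side",[P+R@np.array([0,y,z])])[0]-[290,180])*6).round(0).tolist() for y in(-.034,-.037,-.04)], (P+R@np.array([0,0,z]))[2])
```

```text
t 7.6 P [ 0.6254 -0.1495  0.0168] rot [179.67   0.71 163.47] F [-0.48  0.31 -0.83] w 0.8
-0.035 [[305.0, 354.0], [304.0, 360.0], [303.0, 365.0]] 0.05175360030906762
-0.03 [[305.0, 365.0], [304.0, 371.0], [303.0, 376.0]] 0.04675406786734599
-0.025 [[304.0, 376.0], [304.0, 382.0], [303.0, 388.0]] 0.04175453542562436
-0.02 [[304.0, 387.0], [304.0, 393.0], [303.0, 399.0]] 0.036755002983902725
-0.015 [[304.0, 398.0], [303.0, 404.0], [303.0, 409.0]] 0.03175547054218109
```

```bash
python3 -m inch '[[[0,0,0.1,0],[0,0,0.2,0],[0,0,0.2,0],[0,0,0.15,0],[0,0,0.1,0],[0,0,0.05,0],[0,0,0,0],[0,0,0,0],[0,0,0,0],[0,0,0,0]]]'
python3 - <<'E'
from look import *
s,R,P=report((.6255,-.1494,-.01))
C=cal("wrist");im=robot.snapshot("wrist")
x,f=ringfit(im,"wrist",C,(.6255,-.149),.018,[(.03,1),(.01,-1)]);print(x.round(4),round(f,1)); report((*x,-.01))
g=np.clip(im[150:400,150:490].astype(float)*1.5,0,255).astype(np.uint8);cv2.imwrite("pics/w5.png",cv2.resize(g[:,:,::-1],None,fx=2,fy=2,interpolation=2))
im=robot.snapshot("side");g=np.clip(im[180:270,290:400].astype(float)*2,0,255).astype(np.uint8);cv2.imwrite("pics/s5.png",cv2.resize(g[:,:,::-1],None,fx=6,fy=6,interpolation=2))
for z in(-.035,-.03,-.025,-.02,-.015): print(z,[((proj("side",[P+R@np.array([0,y,z])])[0]-[290,180])*6).round(0).tolist() for y in(-.034,-.037,-.04)], (P+R@np.array([0,0,z]))[2])
E
```

```text
time_s: 8.6
tcp_pos: [0.6257, -0.1494, -0.0094]
tool_rot: [179.7, 0.7, 163.5]
ft_force: [1.2, -0.1, 0.6]
gripper_width: 0.798
t 8.6 P [ 0.6257 -0.1494 -0.0094] rot [179.67   0.71 163.47] F [ 1.22 -0.12  0.64] w 0.798
units tool xyz to target: [ 0.008 -0.002  0.018]
[ 0.6253 -0.1494] -149.9
t 8.65 P [ 0.6258 -0.1494 -0.0095] rot [179.67   0.71 163.47] F [-0.12  0.65  0.13] w 0.804
units tool xyz to target: [ 0.013 -0.005  0.018]
-0.035 [[304.0, 412.0], [303.0, 417.0], [302.0, 423.0]] 0.02555255564041311
-0.03 [[303.0, 422.0], [303.0, 428.0], [302.0, 434.0]] 0.020553018714196708
-0.025 [[303.0, 433.0], [303.0, 439.0], [302.0, 444.0]] 0.015553481787980314
-0.02 [[303.0, 444.0], [302.0, 449.0], [302.0, 455.0]] 0.010553944861763916
-0.015 [[303.0, 454.0], [302.0, 460.0], [302.0, 465.0]] 0.005554407935547515
```

View pics/s5.png

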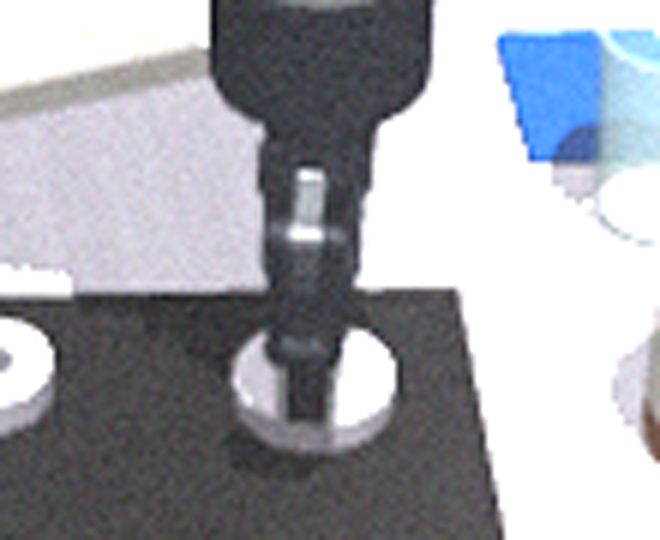

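View pics/w5.png

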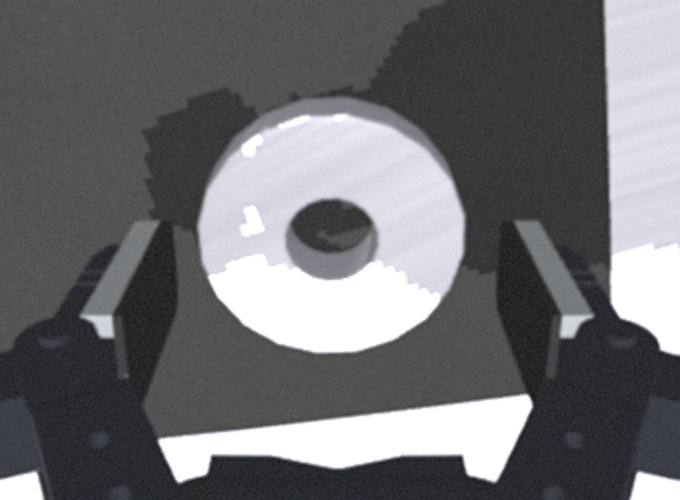

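Tips are level with the ring top, around z≈0.021, and straddle it with clear room on both sides. Ring centre sits at (313,266) and the pads' tip edges at columns 238 and 400. I go down 12 mm more and look before closing.

```bash
python3 -m inch '[[[0.03,0,0.1,0],[0.03,0,0.15,0],[0,0,0.1,0],[0,0,0.05,0],[0,0,0,0],[0,0,0,0],[0,0,0,0],[0,0,0,0],[0,0,0,0],[0,0,0,0]]]'
python3 - <<'E'
from look import *
s,R,P=report((.6255,-.1494,-.01))
C=cal("wrist");im=robot.snapshot("wrist")
g=np.clip(im[150:400,150:490].astype(float)*1.5,0,255).astype(np.uint8);cv2.imwrite("pics/w6.png",cv2.resize(g[:,:,::-1],None,fx=2,fy=2,interpolation=2))
im=robot.snapshot("side");g=np.clip(im[180:270,290:400].astype(float)*2,0,255).astype(np.uint8);cv2.imwrite("pics/s6.png",cv2.resize(g[:,:,::-1],None,fx=6,fy=6,interpolation=2))
for z in(-.035,-.03,-.025,-.02,-.015): print(z,[((proj("side",[P+R@np.array([0,y,z])])[0]-[290,180])*6).round(0).tolist() for y in(-.034,-.037,-.04)], (P+R@np.array([0,0,z]))[2])
E
```

```text
time_s: 9.7
tcp_pos: [0.6241, -0.1488, -0.0225]
tool_rot: [179.7, 0.7, 163.5]
ft_force: [0.1, 0.1, 0.9]
gripper_width: 0.803
t 9.7 P [ 0.6241 -0.1488 -0.0225] rot [179.67   0.72 163.47] F [0.05 0.14 0.9 ] w 0.803
units tool xyz to target: [-0.055 -0.002 -0.415]
-0.035 [[298.0, 439.0], [297.0, 445.0], [296.0, 450.0]] 0.012541420471177428
-0.03 [[298.0, 450.0], [297.0, 455.0], [296.0, 461.0]] 0.007541895665657078
-0.025 [[297.0, 460.0], [297.0, 466.0], [296.0, 471.0]] 0.0025423708601367383
-0.02 [[297.0, 470.0], [297.0, 476.0], [296.0, 482.0]] -0.002457153945383605
-0.015 [[297.0, 481.0], [296.0, 486.0], [296.0, 492.0]] -0.007456678750903948
```

View pics/s6.png

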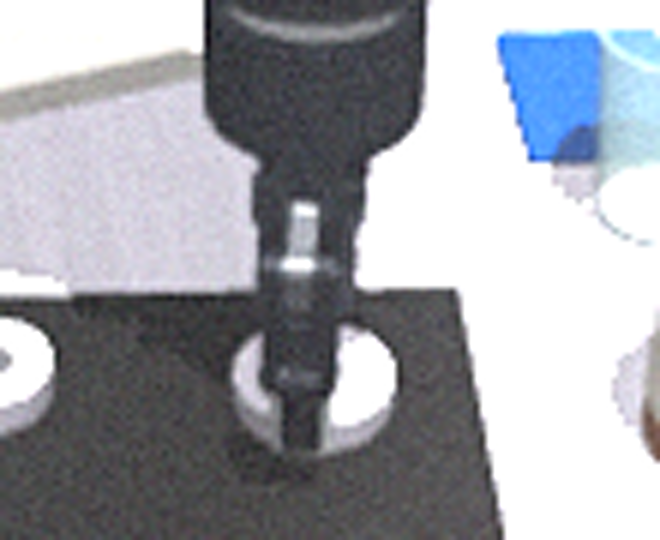

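Tips stand about 5 mm above the mat around the ring, with no contact force. Closing.

```bash
python3 -m inch '[[[0,0,0,0],[0,0,0,0],[0,0,0,0],[0,0,0,0],[0,0,0,0],[0,0,0,0],[0,0,0,0],[0,0,0,0],[0,0,0,0],[0,0,0,0]]]' 0
python3 - <<'E'
from look import *
s,R,P=report()
C=cal("wrist");im=robot.snapshot("wrist")
g=np.clip(im[150:400,150:490].astype(float)*1.5,0,255).astype(np.uint8);cv2.imwrite("pics/w7.png",cv2.resize(g[:,:,::-1],None,fx=2,fy=2,interpolation=2))
x,f=ringfit(im,"wrist",C,(.6255,-.149),.018,[(.03,1),(.01,-1)]);print(x.round(4),round(f,1)); print("ring in tool", R.T@(np.array([*x,.018])-P))
E
```

```text
time_s: 10.8
tcp_pos: [0.6242, -0.1489, -0.0214]
tool_rot: [179.7, 0.7, 163.5]
ft_force: [-0.2, -0.3, 1.6]
gripper_width: 0.661
t 10.8 P [ 0.6242 -0.1489 -0.0214] rot [179.67   0.75 163.47] F [-0.19 -0.32  1.57] w 0.661
[ 0.6256 -0.1484] -142.7
ring in tool [-0.00175896  0.00109565 -0.03939106]
```

View pics/w7.png

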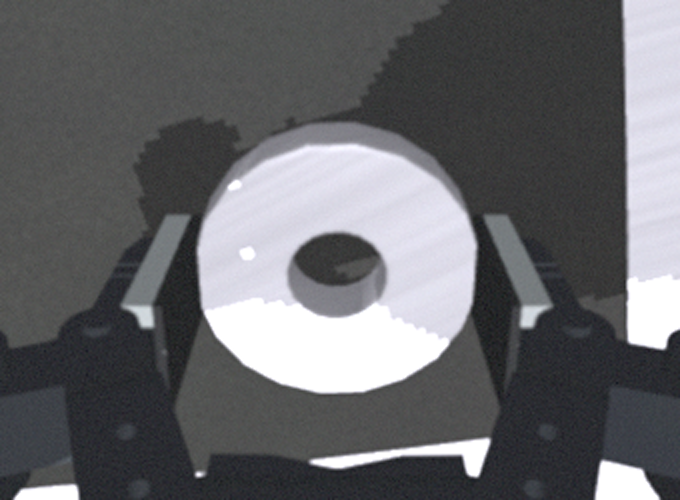

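The large ring is gripped square between the pads (centre ~(334,255) in the crop). Lift and carry it above spindle height.

```bash
python3 -m inch '[[[0,0,-0.2,0],[0,0,-0.5,0],[0,0,-0.8,0],[0,0,-1,0],[0,0,-1,0],[0,0,-1,0],[0,0,-1,0],[0.2,0.3,-1,0],[0.35,0.7,-0.8,0],[0.5,0.9,-0.5,0]]]'
python3 - <<'E'
from look import *
s,R,P=report((.5548,.1776,.21))
E
```

```text
time_s: 11.85
tcp_pos: [0.6036, -0.0865, 0.2197]
tool_rot: [179.7, 0.3, 163.2]
ft_force: [0.5, 1.3, -2.4]
gripper_width: 0.665
t 11.85 P [ 0.6036 -0.0865  0.2197] rot [179.72   0.3  163.22] F [ 0.47  1.31 -2.38] w 0.665
units tool xyz to target: [4.102 7.959 0.342]
```

```bash
python3 -m inch '[[[0.42,0.95,0,0],[0.42,0.95,0,0],[0.42,0.95,0,0],[0.42,0.95,0,0],[0.42,0.95,0,0],[0.42,0.95,0,0],[0.3,0.8,0,0],[0.2,0.4,0,0],[0,0,0,0],[0,0,0,0]]]'
cat >> look.py <<'E'
def spind(r_ring,ztop_tool,guess=(.5548,.1776),name="pics/x.png",ring_guess=(0,0)):
    s,R,P=report();C=cal("wrist");im=robot.snapshot("wrist");cv2.imwrite(name,im[:,:,::-1])
    x,f=ringfit(im,"wrist",C,guess,.198,[(.0065,1)]);print("tip",x.round(4),round(f,1),proj("wrist",[[*x,.198]],C)[0].round(1))
    zt=(P+R@np.array([0,0,ztop_tool]))[2]; g=(P+R@np.array([*ring_guess,ztop_tool]))[:2]
    y,f=ringfit(im,"wrist",C,g,zt,[(r_ring,1),(.01,-1)]);rt=R.T@(np.array([*y,zt])-P)
    print("ring",y.round(4),round(f,1),proj("wrist",[[*y,zt]],C)[0].round(1),"in tool",rt.round(4))
    d=np.array([*(x-y),0]);print("ring->tip units tool:",(R.T@d/.03).round(3))
E
python3 - <<'E'
from look import *
spind(.03,-.0394,name="pics/w8.png",ring_guess=(-.0018,.001))
E
```

```text
time_s: 12.85
tcp_pos: [0.5741, 0.1487, 0.2259]
tool_rot: [179.6, 0.6, 163.4]
ft_force: [0.6, -0.8, -2.1]
gripper_width: 0.667
t 12.85 P [0.5741 0.1487 0.2259] rot [179.64   0.59 163.35] F [ 0.57 -0.79 -2.12] w 0.667
tip [0.5546 0.1779] -22.6 [355.4 180.2]
ring [0.5765 0.1494] -45.3 [318.9 290.2] in tool [-0.0025  0.0016 -0.0394]
ring->tip units tool: [ 0.971  0.703 -0.006]
```

View pics/w8.png

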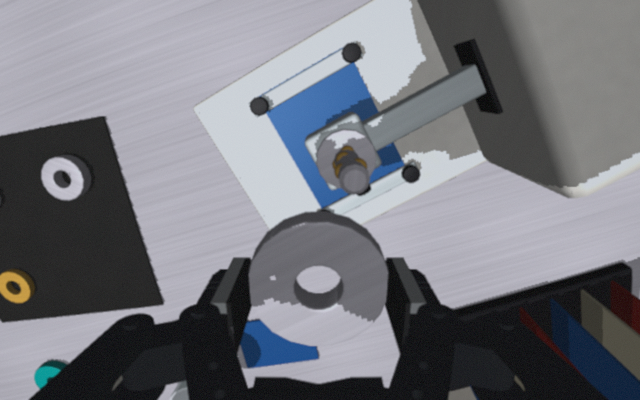

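The ring in hand is centred at ~(319,290) and the spindle tip at (355,179), needing about +0.96 x and +0.71 y. I move over it.

```bash
python3 -m inch '[[[0.2,0.15,0,0],[0.3,0.25,0,0],[0.25,0.2,0,0],[0.15,0.1,0,0],[0.06,0.01,0,0],[0,0,0,0],[0,0,0,0],[0,0,0,0],[0,0,0,0],[0,0,0,0]]]'
python3 - <<'E'
from look import *
s,R,P=report()
r=P+R@np.array([-.0021,.0013,-.0254]);print("ring bottom",r.round(4),"units to tip",(R.T@np.array([.5547-r[0],.1778-r[1],0])/.03).round(3))
for n,b in(("side",(60,170,230,350)),("scene",(90,210,340,480))):
    im=robot.snapshot(n);g=im[b[0]:b[1],b[2]:b[3],::-1];cv2.imwrite(f"pics/{n}9.png",cv2.resize(g,None,fx=5,fy=5,interpolation=2))
E
```

```text
time_s: 13.9
tcp_pos: [0.5512, 0.1769, 0.2259]
tool_rot: [179.7, 0.6, 163.1]
ft_force: [0.2, -0.6, -1.4]
gripper_width: 0.665
t 13.9 P [0.5512 0.1769 0.2259] rot [179.65   0.6  163.13] F [ 0.23 -0.59 -1.36] w 0.665
ring bottom [0.5533 0.1774 0.2514] units to tip [-0.041  0.026  0.001]
```

View pics/side9.png

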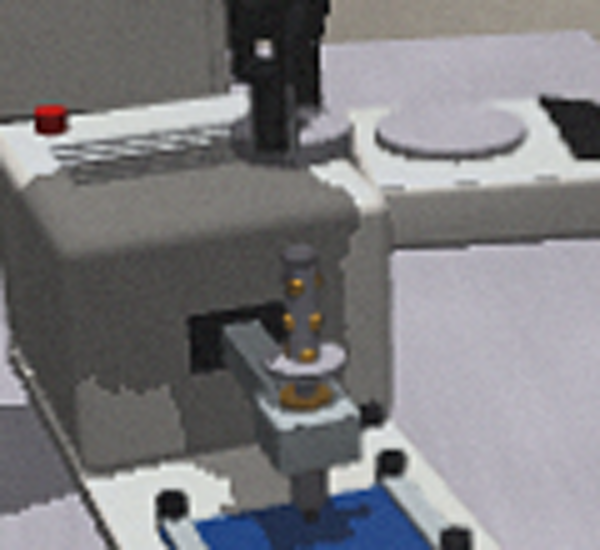

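View pics/scene9.png

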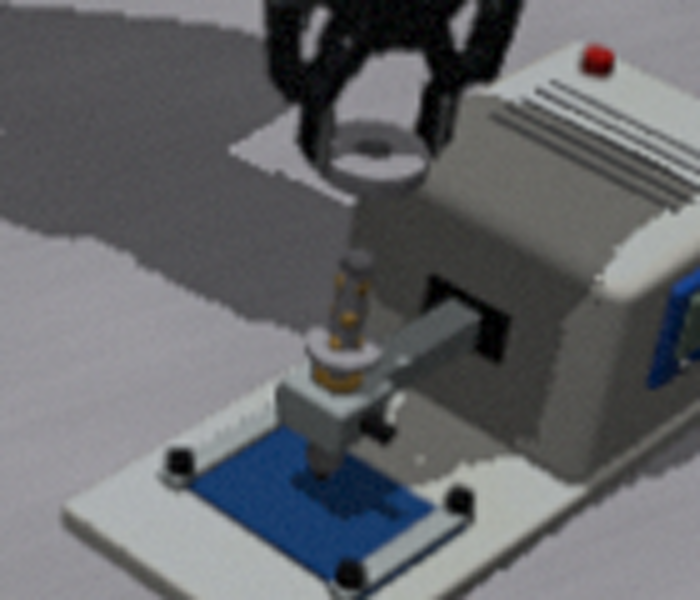

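Both fixed views show the ring centred above the spindle, since its centre lies on the spindle's lean line in each. I descend to just above the tip.

```bash
python3 -m inch '[[[-0.03,0.02,0.1,0],[0,0,0.2,0],[0,0,0.25,0],[0,0,0.25,0],[0,0,0.25,0],[0,0,0.2,0],[0,0,0.1,0],[0,0,0,0],[0,0,0,0],[0,0,0,0]]]'
python3 - <<'E'
from look import *
s,R,P=report()
r=P+R@np.array([-.0021,.0013,-.0254]);print("ring bottom",r.round(4),"units to tip",(R.T@np.array([.5547-r[0],.1778-r[1],0])/.03).round(3))
for n,b in(("side",(60,170,230,350)),("scene",(90,210,340,480))):
    im=robot.snapshot(n);g=im[b[0]:b[1],b[2]:b[3],::-1];cv2.imwrite(f"pics/{n}10.png",cv2.resize(g,None,fx=5,fy=5,interpolation=2))
E
```

```text
time_s: 15.0
tcp_pos: [0.5524, 0.1771, 0.1809]
tool_rot: [179.7, 0.5, 163.1]
ft_force: [-0.4, 0.1, -1.8]
gripper_width: 0.667
t 15.0 P [0.5524 0.1771 0.1809] rot [179.7    0.53 163.12] F [-0.45  0.14 -1.8 ] w 0.667
ring bottom [0.5545 0.1776 0.2063] units to tip [-0.005  0.007  0.   ]
```

View pics/side10.png

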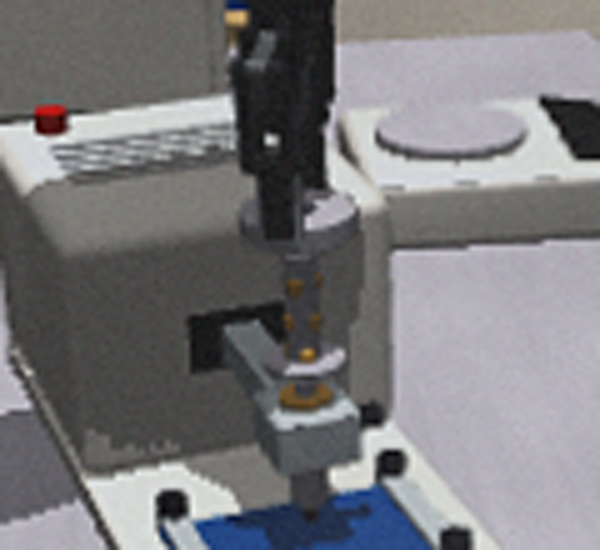

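View pics/scene10.png

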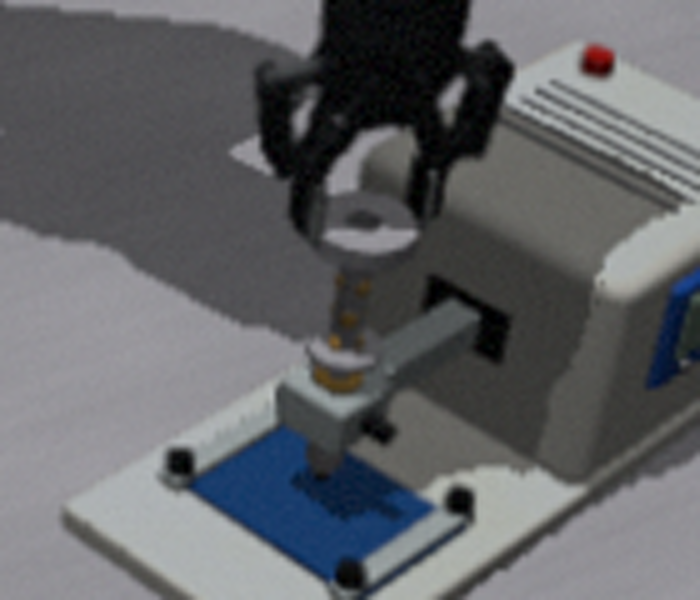

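Aligned within about 0.5 mm by the numbers and by eye. I descend 14 mm to catch the tip gently.

```bash
python3 -m inch '[[[0,0,0.06,0],[0,0,0.06,0],[0,0,0.06,0],[0,0,0.06,0],[0,0,0.06,0],[0,0,0.06,0],[0,0,0.05,0],[0,0,0.05,0],[0,0,0,0],[0,0,0,0]]]'
python3 - <<'E'
from look import *
s,R,P=report()
r=P+R@np.array([-.0021,.0013,-.0254]);print("ring bottom",r.round(4))
im=robot.snapshot("wrist");cv2.imwrite("pics/w11.png",im[:,:,::-1])
E
```

```text
time_s: 16.1
tcp_pos: [0.5527, 0.1772, 0.1662]
tool_rot: [179.7, 0.6, 163.1]
ft_force: [0.3, 0.5, -1.8]
gripper_width: 0.665
t 16.1 P [0.5527 0.1772 0.1662] rot [179.68   0.56 163.13] F [ 0.25  0.51 -1.75] w 0.665
ring bottom [0.5548 0.1778 0.1916]
```

View pics/w11.png

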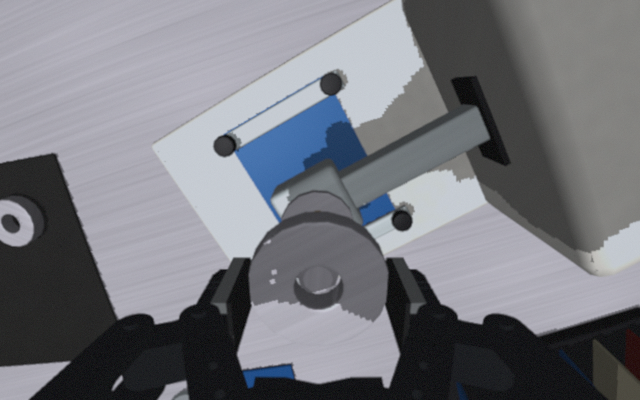

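The tip shows inside the bore (318,280) with no contact force, so the ring is threaded. I push down moderately, with position as the safety bound (underside ≥ 0.150 for now).

```bash
python3 -m inch '[[[0,0,0.12,0],[0,0,0.12,0],[0,0,0.12,0],[0,0,0.12,0],[0,0,0.12,0],[0,0,0.12,0],[0,0,0.12,0],[0,0,0.12,0],[0,0,0.1,0],[0,0,0,0]]]'
python3 - <<'E'
from look import *
s,R,P=report();print("ring bottom",(P+R@np.array([-.0021,.0013,-.0254])).round(4))
E
```

```text
time_s: 17.15
tcp_pos: [0.5526, 0.1772, 0.1315]
tool_rot: [179.7, 0.5, 163.1]
ft_force: [-0.4, -0.1, -3.0]
gripper_width: 0.667
t 17.15 P [0.5526 0.1772 0.1315] rot [179.7    0.53 163.13] F [-0.36 -0.13 -3.02] w 0.667
ring bottom [0.5548 0.1778 0.1569]
```

```bash
python3 -m inch '[[[0,0,0.1,0],[0,0,0.1,0],[0,0,0.1,0],[0,0,0.1,0],[0,0,0.1,0],[0,0,0.08,0],[0,0,0.07,0],[0,0,0.05,0],[0,0,0,0],[0,0,0,0]]]'
python3 - <<'E'
from look import *
s,R,P=report();print("ring bottom",(P+R@np.array([-.0021,.0013,-.0254])).round(4))
im=robot.snapshot("side");g=im[80:190,230:350,::-1];cv2.imwrite("pics/side12.png",cv2.resize(g,None,fx=5,fy=5,interpolation=2))
for i in range(3): robot.snapshot("side");print(robot.sense()["ft_force"].round(2))
E
```

```text
time_s: 18.15
tcp_pos: [0.5529, 0.1773, 0.1091]
tool_rot: [179.7, 0.5, 163.1]
ft_force: [-2.2, -0.9, 1.6]
gripper_width: 0.665
t 18.15 P [0.5529 0.1773 0.1091] rot [179.68   0.54 163.13] F [-2.23 -0.95  1.6 ] w 0.665
ring bottom [0.555  0.1779 0.1345]
[-3.18 -0.42  1.29]
[-2.94 -0.08  2.01]
[-3.16  0.58  1.99]
```

View pics/side12.png

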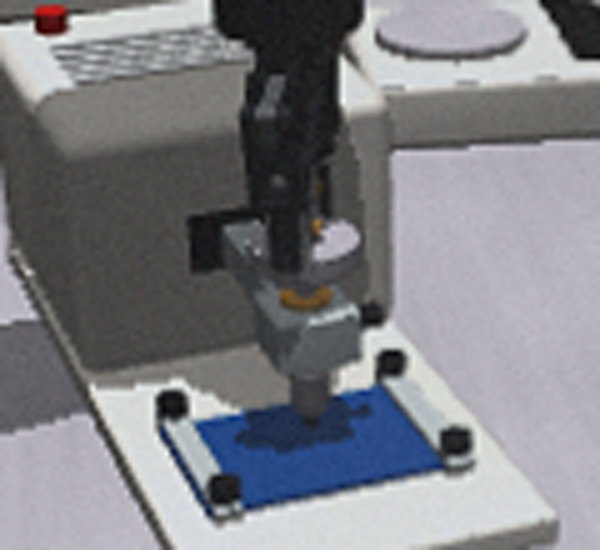

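Force and height already fit home (seat sink 3.5 mm at 4.4 N total). I push on to confirm past 12 N, in millimetre steps.

```bash
python3 -m inch '[[[0,0,0.04,0],[0,0,0.04,0],[0,0,0.04,0],[0,0,0.04,0],[0,0,0.04,0],[0,0,0.03,0],[0,0,0,0],[0,0,0,0],[0,0,0,0],[0,0,0,0]]]'
python3 - <<'E'
from look import *
s,R,P=report();print("ring bottom",(P+R@np.array([-.0021,.0013,-.0254])).round(4))
for i in range(3): robot.snapshot("side");print(robot.sense()["ft_force"].round(2))
E
```

```text
time_s: 19.35
tcp_pos: [0.553, 0.1773, 0.1044]
tool_rot: [179.6, 0.7, 163.1]
ft_force: [-6.2, -1.9, 7.7]
gripper_width: 0.666
t 19.35 P [0.553  0.1773 0.1044] rot [179.61   0.66 163.13] F [-6.21 -1.88  7.7 ] w 0.666
ring bottom [0.5551 0.1779 0.1298]
[-6.31 -1.47  7.99]
[-7.19 -1.22  8.03]
[-6.37 -1.58  8.37]
```

```bash
python3 -m inch '[[[0.01,0,0.03,0],[0.01,0,0.03,0],[0,0,0.03,0],[0,0,0.03,0],[0,0,0.01,0],[0,0,0,0],[0,0,0,0],[0,0,0,0],[0,0,0,0],[0,0,0,0]]]'
python3 - <<'E'
from look import *
s,R,P=report();print("ring bottom",(P+R@np.array([-.0021,.0013,-.0254])).round(4))
for i in range(3): robot.snapshot("side");print(robot.sense()["ft_force"].round(2))
E
```

```text
time_s: 20.5
tcp_pos: [0.5532, 0.1773, 0.1043]
tool_rot: [179.5, 0.9, 163.1]
ft_force: [-5.8, -0.9, 7.8]
gripper_width: 0.664
t 20.5 P [0.5532 0.1773 0.1043] rot [179.51   0.91 163.12] F [-5.82 -0.9   7.81] w 0.664
ring bottom [0.5551 0.1779 0.1297]
[-6.01 -1.16  7.96]
[-5.51 -0.68  7.93]
[-5.09 -1.22  8.14]
```

Steps that small are swallowed under load. I use two slightly larger ones (at most 4.2 mm, still 3 mm short of the strike limit).

```bash
python3 -m inch '[[[0,0,0.07,0],[0,0,0.07,0],[0,0,0,0],[0,0,0,0],[0,0,0,0],[0,0,0,0],[0,0,0,0],[0,0,0,0],[0,0,0,0],[0,0,0,0]]]'
python3 - <<'E'
from look import *
s,R,P=report();print("ring bottom",(P+R@np.array([-.0021,.0013,-.0254])).round(4))
for i in range(2): robot.snapshot("side");print(robot.sense()["ft_force"].round(2))
E
```

```text
time_s: 21.65
tcp_pos: [0.5534, 0.1773, 0.1042]
tool_rot: [179.4, 1.1, 163.1]
ft_force: [-6.2, -2.0, 8.1]
gripper_width: 0.662
t 21.65 P [0.5534 0.1773 0.1042] rot [179.41   1.11 163.12] F [-6.23 -1.96  8.08] w 0.662
ring bottom [0.5552 0.1778 0.1297]
[-6.12 -1.8   7.53]
[-4.8  -0.77  8.78]
```

```bash
python3 -m inch '[[[0,0,0,0],[0,0,0,0],[0,0,0,0],[0,0,0,0],[0,0,0,0],[0,0,0,0],[0,0,0,0],[0,0,0.06,0],[0,0,0.06,0],[0,0,0.06,0]]]'
python3 - <<'E'
from look import *
s,R,P=report();print("ring bottom",(P+R@np.array([-.0021,.0013,-.0254])).round(4))
im=robot.snapshot("side");report();g=im[80:190,230:350,::-1];cv2.imwrite("pics/side13.png",cv2.resize(g,None,fx=5,fy=5,interpolation=2))
E
```

```text
time_s: 22.75
tcp_pos: [0.5535, 0.1773, 0.1014]
tool_rot: [179.3, 1.3, 163.1]
ft_force: [-7.4, -0.8, 13.7]
gripper_width: 0.662
t 22.75 P [0.5535 0.1773 0.1014] rot [179.35   1.25 163.12] F [-7.39 -0.77 13.65] w 0.662
ring bottom [0.5552 0.1778 0.1269]
t 22.8 P [0.5535 0.1773 0.1013] rot [179.35   1.25 163.12] F [-5.88 -0.52 11.71] w 0.665
```

View pics/side13.png

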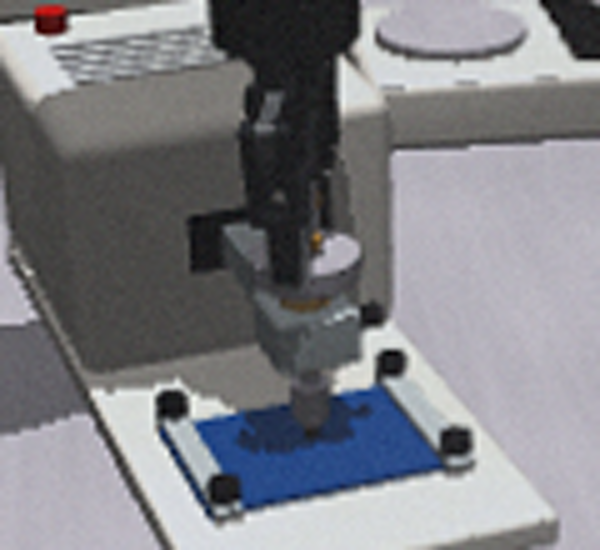

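The push reached 13.7 N at underside 0.1269, which is home, and the abrader still shows a gap. I unload gently with the ring held, then release.

```bash
python3 -m inch '[[[0,0,-0.06,0],[0,0,-0.06,0],[0,0,-0.06,0],[0,0,-0.04,0],[0,0,0,0],[0,0,0,0],[0,0,0,0],[0,0,0,0],[0,0,0,0],[0,0,0,0]]]'
python3 - <<'E'
from look import *
s,R,P=report();print("ring bottom",(P+R@np.array([-.0021,.0013,-.0254])).round(4))
E
```

```text
time_s: 23.8
tcp_pos: [0.5534, 0.1773, 0.1083]
tool_rot: [179.3, 1.3, 163.1]
ft_force: [-3.6, -0.5, 3.4]
gripper_width: 0.668
t 23.8 P [0.5534 0.1773 0.1083] rot [179.33   1.29 163.12] F [-3.63 -0.51  3.37] w 0.668
ring bottom [0.5552 0.1778 0.1338]
```

```bash
python3 -m inch '[[[0,0,0,0],[0,0,0,0],[0,0,0,0],[0,0,0,0],[0,0,-0.3,0],[0,0,-0.7,0],[0,0,-1,0],[0,0,-1,0],[0,0,-1,0],[0,0,-0.8,0]]]' 80
python3 - <<'E'
from look import *
s,R,P=report((.5091,-.1245,.2))
for n,b in(("side",(80,190,230,350)),("scene",(90,210,340,480))):
    im=robot.snapshot(n);g=im[b[0]:b[1],b[2]:b[3],::-1];cv2.imwrite(f"pics/{n}14.png",cv2.resize(g,None,fx=5,fy=5,interpolation=2))
E
```

```text
time_s: 24.8
tcp_pos: [0.5483, 0.1761, 0.2572]
tool_rot: [179.4, 1.2, 163.1]
ft_force: [0.5, 0.2, 0.5]
gripper_width: 0.795
t 24.8 P [0.5483 0.1761 0.2572] rot [179.44   1.15 163.12] F [0.48 0.18 0.45] w 0.795
units tool xyz to target: [-1.619 -9.986  1.842]
```

View pics/side14.png

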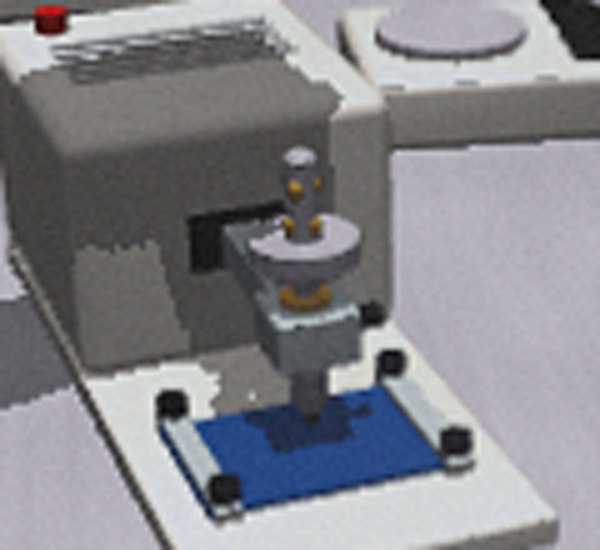

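View pics/scene14.png

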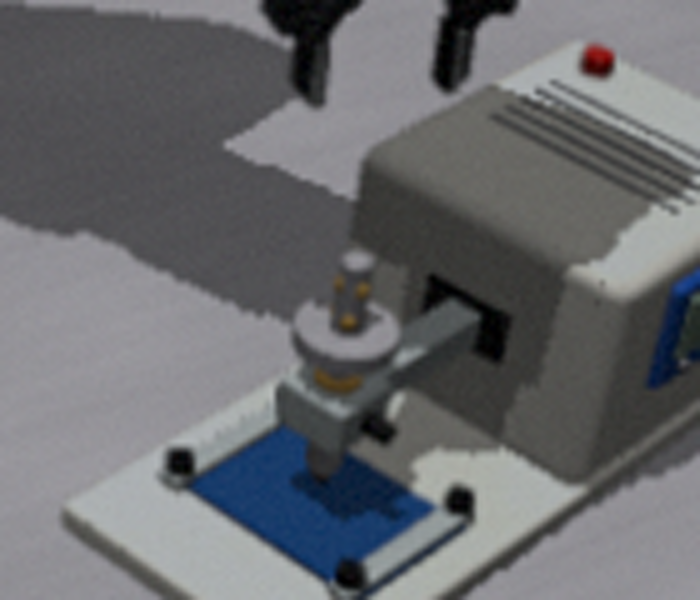

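The side view at ~(303,240) shows the large ring flat on the flange with both upper pad rows above it, so it is home and released. Now I go to the medium ring at (0.509, -0.125).

```bash
python3 -m inch '[[[-0.16,-0.6,0,0],[-0.16,-1,0,0],[-0.16,-1,0.3,0],[-0.16,-1,0.7,0],[-0.16,-1,0.8,0],[-0.16,-1,0.8,0],[-0.16,-1,0.8,0],[-0.16,-1,0.7,0],[-0.16,-1,0.6,0],[-0.1,-0.7,0.3,0]]]' 68
python3 - <<'E'
from look import *
s,R,P=report()
C=cal("wrist");im=robot.snapshot("wrist")
x,f=ringfit(im,"wrist",C,(.509,-.1255),.020,[(.025,1),(.01,-1)]);print(x.round(4),round(f,1))
x2,f=ringfit(im,"wrist",C,(.4985,-.242),.022,[(.02,1),(.01,-1)]);print("small",x2.round(4),round(f,1))
g=P+R@np.array([-.001,.0005,-.035]);print("units",(R.T@np.array([x[0]-g[0],x[1]-g[1],-.015-P[2]])/.03).round(3))
E
```

```text
time_s: 25.9
tcp_pos: [0.5159, -0.11, 0.1018]
tool_rot: [179.1, 1.6, 163.4]
ft_force: [1.2, -0.2, -0.0]
gripper_width: 0.678
t 25.9 P [ 0.5159 -0.11    0.1018] rot [179.13   1.56 163.41] F [ 1.23 -0.24 -0.01] w 0.678
[ 0.5088 -0.1251] -157.5
small [ 0.4985 -0.241 ] -160.0
units [ 0.191 -0.606  3.881]
```

```bash
python3 -m inch '[[[0.1,-0.25,0.3,0],[0.1,-0.25,0.5,0],[0,-0.1,0.6,0],[0,0,0.6,0],[0,0,0.4,0],[0,0,0.25,0],[0,0,0.1,0],[0,0,0,0],[0,0,0,0],[0,0,0,0]]]'
python3 - <<'E'
from look import *
s,R,P=report()
C=cal("wrist");im=robot.snapshot("wrist");cv2.imwrite("pics/w15.png",im[:,:,::-1])
x,f=ringfit(im,"wrist",C,(.509,-.1255),.020,[(.025,1),(.01,-1)]);print(x.round(4),round(f,1))
g=P+R@np.array([-.001,.0005,-.035]);print("units",(R.T@np.array([x[0]-g[0],x[1]-g[1],-.015-P[2]])/.03).round(3))
E
```

```text
time_s: 26.95
tcp_pos: [0.5045, -0.1274, 0.0139]
tool_rot: [179.2, 1.5, 163.4]
ft_force: [0.5, 0.2, -0.3]
gripper_width: 0.68
t 26.95 P [ 0.5045 -0.1274  0.0139] rot [179.19   1.53 163.38] F [ 0.53  0.2  -0.34] w 0.68
[ 0.5084 -0.125 ] -152.7
units [-0.075  0.103  0.967]
```

View pics/w15.png

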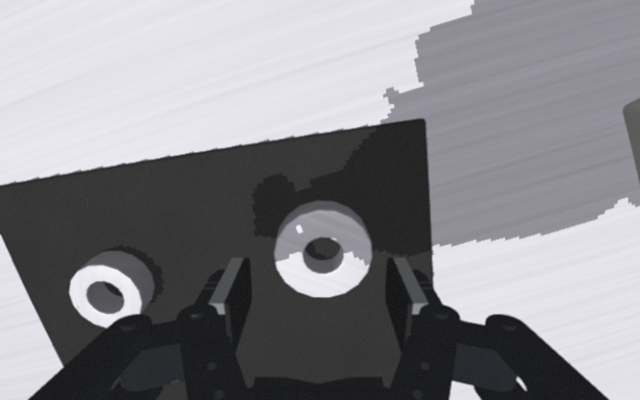

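The medium ring is between the fingers at (323,250), with the small ring at (105,295) clear of them. Final descent.

```bash
python3 -m inch '[[[-0.04,0.05,0.1,0],[-0.03,0.05,0.2,0],[0,0,0.25,0],[0,0,0.2,0],[0,0,0.1,0],[0,0,0.06,0],[0,0,0,0],[0,0,0,0],[0,0,0,0],[0,0,0,0]]]'
python3 - <<'E'
from look import *
s,R,P=report()
C=cal("wrist");im=robot.snapshot("wrist");cv2.imwrite("pics/w16.png",im[:,:,::-1])
x,f=ringfit(im,"wrist",C,(.509,-.1255),.020,[(.025,1),(.01,-1)]);print(x.round(4),round(f,1))
g=P+R@np.array([-.001,.0005,-.035]);print("units",(R.T@np.array([x[0]-g[0],x[1]-g[1],-.015-P[2]])/.03).round(3))
im=robot.snapshot("side");g=np.clip(im[180:270,240:350].astype(float)*2,0,255).astype(np.uint8);cv2.imwrite("pics/s16.png",cv2.resize(g[:,:,::-1],None,fx=6,fy=6,interpolation=2))
E
```

```text
time_s: 28.0
tcp_pos: [0.509, -0.1249, -0.0153]
tool_rot: [179.2, 1.6, 163.4]
ft_force: [0.5, 1.4, 0.2]
gripper_width: 0.684
t 28.0 P [ 0.509  -0.1249 -0.0153] rot [179.19   1.58 163.37] F [0.49 1.44 0.17] w 0.684
[ 0.5083 -0.1249] -147.2
units [ 0.022 -0.006 -0.01 ]
```

View pics/s16.png

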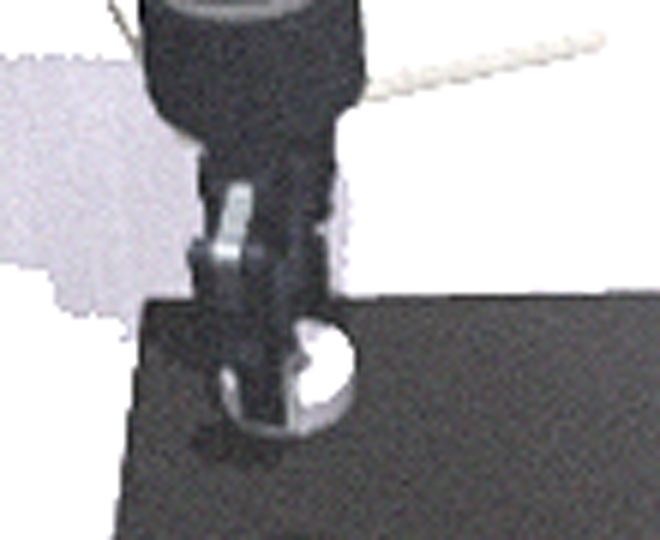

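View pics/w16.png

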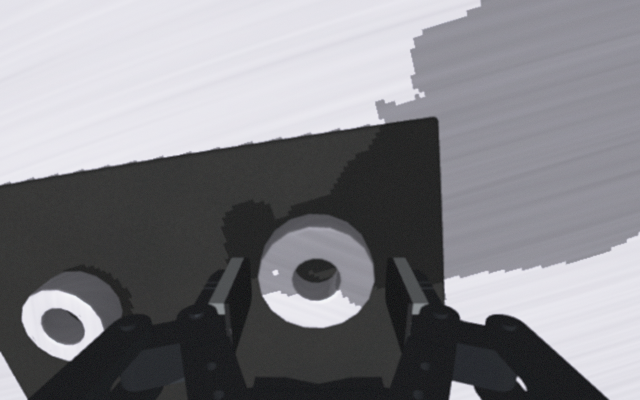

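```bash
python3 -m inch '[[[0,0,0.06,0],[0,0,0,0],[0,0,0,0],[0,0,0,0],[0,0,0,0],[0,0,0,0],[0,0,0,0],[0,0,0,0],[0,0,0,0],[0,0,0,0]]]' 0
python3 - <<'E'
from look import *
s,R,P=report()
C=cal("wrist");im=robot.snapshot("wrist")
x,f=ringfit(im,"wrist",C,(.5083,-.125),.020,[(.025,1),(.01,-1)]);print(x.round(4),round(f,1)); print("ring in tool top", R.T@(np.array([*x,.020])-P),"bottom", R.T@(np.array([*x,.004])-P))
cv2.imwrite("pics/w17.png",im[:,:,::-1])
E
```

```text
time_s: 29.1
tcp_pos: [0.5097, -0.1253, -0.0158]
tool_rot: [179.2, 1.7, 163.4]
ft_force: [-1.0, 0.4, 3.1]
gripper_width: 0.546
t 29.1 P [ 0.5097 -0.1253 -0.0158] rot [179.2    1.69 163.37] F [-1.03  0.38  3.14] w 0.546
[ 0.5087 -0.1241] -141.3
ring in tool top [ 0.00018027  0.00130431 -0.0358325 ] bottom [ 0.000652    0.00108151 -0.01984101]
```

View pics/w17.png

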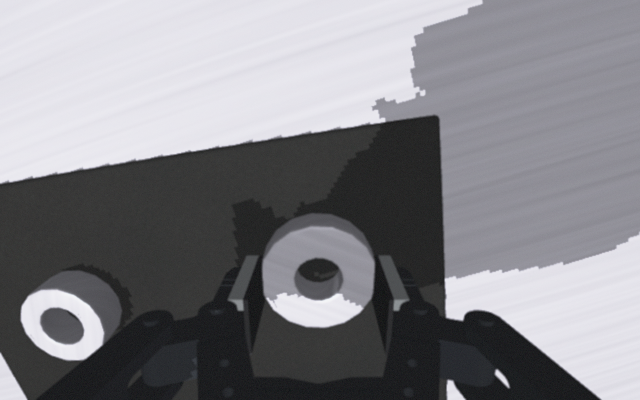

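Gripped square at (320,268). Lift and carry.

```bash
python3 -m inch '[[[0,0,-0.2,0],[0,0,-0.5,0],[0,0,-0.8,0],[0,0,-1,0],[0,0,-1,0],[0,0,-1,0],[0,0.3,-1,0],[0.05,0.6,-0.8,0],[0.1,0.9,-0.6,0],[0.1,1,-0.3,0]]]'
python3 - <<'E'
from look import *
s,R,P=report()
r=P+R@np.array([.0004,.0012,-.0198]);print("bottom",r.round(4),"units",(R.T@np.array([.5547-r[0],.1778-r[1],0])/.03).round(3))
im=robot.snapshot("side");cv2.imwrite("pics/s18.png",cv2.resize(im[60:210,230:390,::-1],None,fx=4,fy=4,interpolation=2))
E
```

```text
time_s: 30.15
tcp_pos: [0.5163, -0.0434, 0.2101]
tool_rot: [179.2, 1.4, 163.1]
ft_force: [0.5, 0.7, -2.5]
gripper_width: 0.545
t 30.15 P [ 0.5163 -0.0434  0.2101] rot [179.2    1.38 163.08] F [ 0.45  0.67 -2.54] w 0.545
bottom [ 0.5158 -0.0422  0.2299] units [0.892 7.395 0.081]
```

View pics/s18.png

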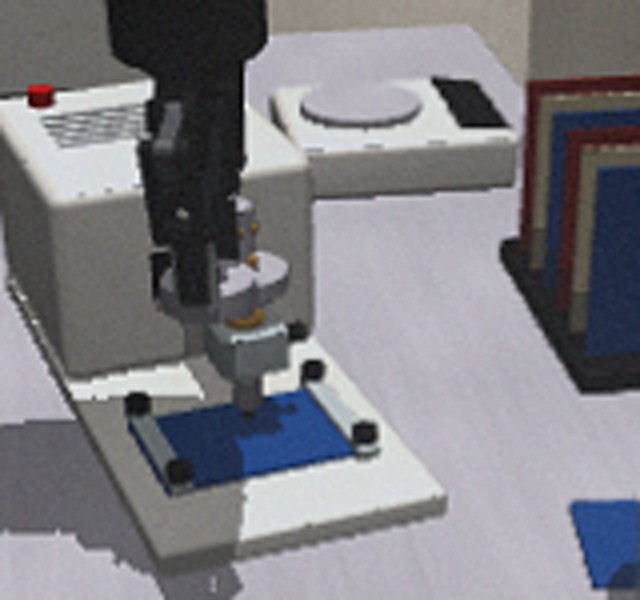

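```bash
python3 -c "
from look import *
report()"; python3 -m inch '[[[0,0.95,-0.2,0],[0,0.95,-0.2,0],[0,0.95,-0.1,0],[0,0.95,0,0],[0,0.95,0,0],[0,0.95,0,0],[0,0.6,0,0],[0,0.3,0,0],[0,0,0,0],[0,0,0,0]]]'
python3 - <<'E'
from look import *
spind(.025,-.0358,name="pics/w19.png",ring_guess=(.0002,.0013))
E
```

```text
t 30.2 P [ 0.5174 -0.0396  0.2111] rot [179.09   1.44 163.2 ] F [0.14 4.48 0.21] w 0.549
time_s: 31.2
tcp_pos: [0.574, 0.1585, 0.2321]
tool_rot: [179.1, 1.4, 163.3]
ft_force: [-0.2, 0.3, -1.9]
gripper_width: 0.54
t 31.2 P [0.574  0.1585 0.2321] rot [179.11   1.42 163.33] F [-0.22  0.26 -1.91] w 0.54
tip [0.5513 0.1776] -17.5 [335.3 176.5]
ring [0.5739 0.1593] -49.4 [318.4 281.5] in tool [-0.0006  0.0013 -0.0358]
ring->tip units tool: [ 0.896  0.367 -0.017]
```

View pics/w19.png

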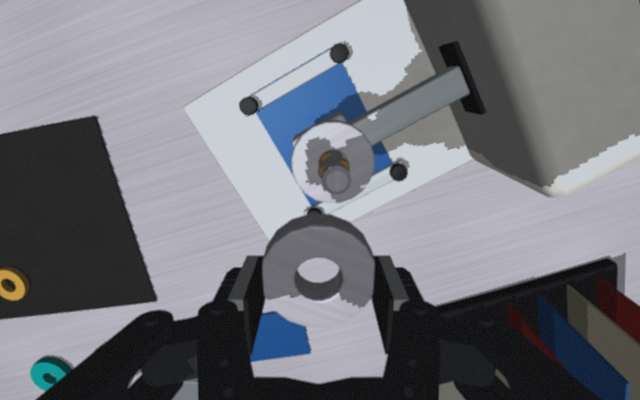

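The tip disc is really at ~(337,179), so the fit there slipped. I keep the earlier consistent spindle estimate and line up the ring bottom on it.

Run:
```python
from look import *
s,R,P=report();r=P+R@np.array([.0002,.0011,-.0198]);print("bottom",r.round(4),"units",(R.T@np.array([.5547-r[0],.1778-r[1],0])/.03).round(3))
C=cal("wrist");print(proj("wrist",[[.5547,.1778,.196],[.5547,.1778,.1495]],C).round(1))
im=cv2.imread("pics/w19.png");cv2.imwrite("pics/w19c.png",cv2.resize(im[110:230,270:400],None,fx=6,fy=5,interpolation=2))
```

```text
t 31.25 P [0.574  0.1583 0.2321] rot [179.11   1.42 163.31] F [-0.08 -0.5  -2.06] w 0.541
bottom [0.5735 0.1593 0.2519] units [ 0.779  0.412 -0.013]
[[337.4 180.9]
 [333.  163.5]]
```

View pics/w19c.png

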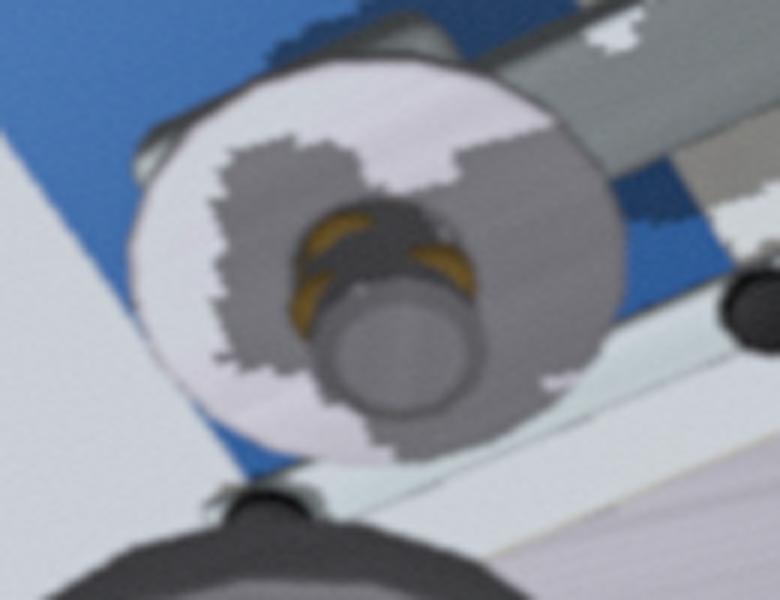

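The crop puts the tip at (336,180) against a prediction of (337,181), which agrees. Move over by (0.79, 0.40).

```bash
python3 -m inch '[[[0.2,0.1,0.1,0],[0.25,0.14,0.2,0],[0.2,0.1,0.3,0],[0.1,0.05,0.3,0],[0.03,0.01,0.3,0],[0,0,0.2,0],[0,0,0.1,0],[0,0,0,0],[0,0,0,0],[0,0,0,0]]]'
python3 - <<'E'
from look import *
s,R,P=report();r=P+R@np.array([.0002,.0011,-.0198]);print("bottom",r.round(4),"units",(R.T@np.array([.5545-r[0],.1776-r[1],0])/.03).round(3))
for n,b in(("side",(60,170,230,350)),("scene",(90,210,340,480))):
    im=robot.snapshot(n);g=im[b[0]:b[1],b[2]:b[3],::-1];cv2.imwrite(f"pics/{n}20.png",cv2.resize(g,None,fx=5,fy=5,interpolation=2))
E
```

```text
time_s: 32.25
tcp_pos: [0.5539, 0.1754, 0.1835]
tool_rot: [179.1, 1.4, 163.1]
ft_force: [0.1, -0.0, -2.3]
gripper_width: 0.542
t 32.25 P [0.5539 0.1754 0.1835] rot [179.12   1.44 163.1 ] F [ 0.15 -0.05 -2.28] w 0.542
bottom [0.5534 0.1763 0.2033] units [-0.022  0.051  0.001]
```

View pics/side20.png

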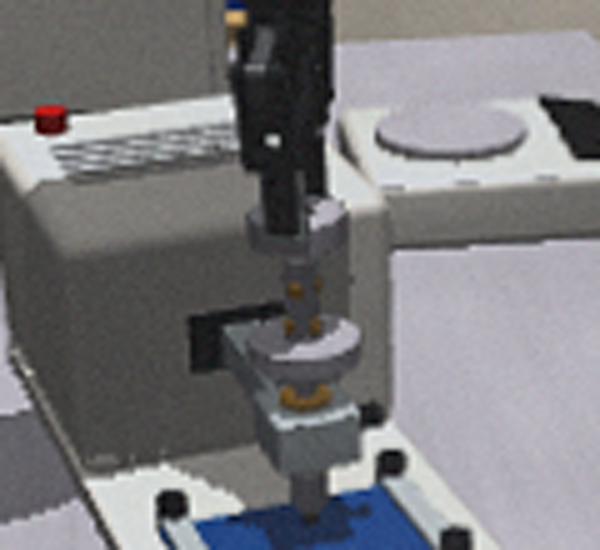

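View pics/scene20.png

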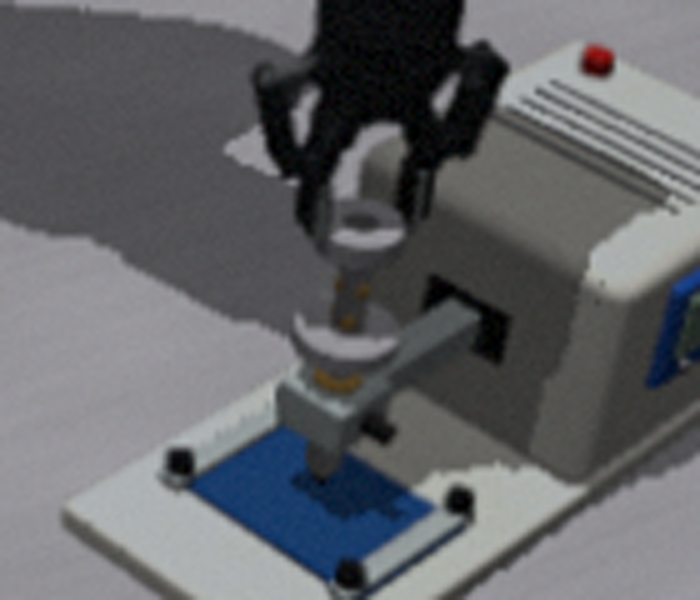

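The ring sits just over the tip, about 1.6 mm short. I correct and thread in 16 mm.

```bash
python3 -m inch '[[[-0.02,0.03,0,0],[-0.01,0.03,0,0],[0,0,0.05,0],[0,0,0.08,0],[0,0,0.1,0],[0,0,0.1,0],[0,0,0.1,0],[0,0,0.1,0],[0,0,0,0],[0,0,0,0]]]'
python3 - <<'E'
from look import *
s,R,P=report();r=P+R@np.array([.0002,.0011,-.0198]);print("bottom",r.round(4),"units",(R.T@np.array([.5545-r[0],.1776-r[1],0])/.03).round(3))
im=robot.snapshot("wrist");cv2.imwrite("pics/w21.png",cv2.resize(im[200:350,230:410,::-1],None,fx=4,fy=4,interpolation=2))
E
```

```text
time_s: 33.35
tcp_pos: [0.5559, 0.177, 0.1663]
tool_rot: [179.1, 1.4, 163.1]
ft_force: [0.3, 0.2, -2.0]
gripper_width: 0.544
t 33.35 P [0.5559 0.177  0.1663] rot [179.12   1.44 163.09] F [ 0.32  0.19 -2.02] w 0.544
bottom [0.5554 0.178  0.1861] units [ 0.026 -0.022 -0.001]
```

View pics/w21.png

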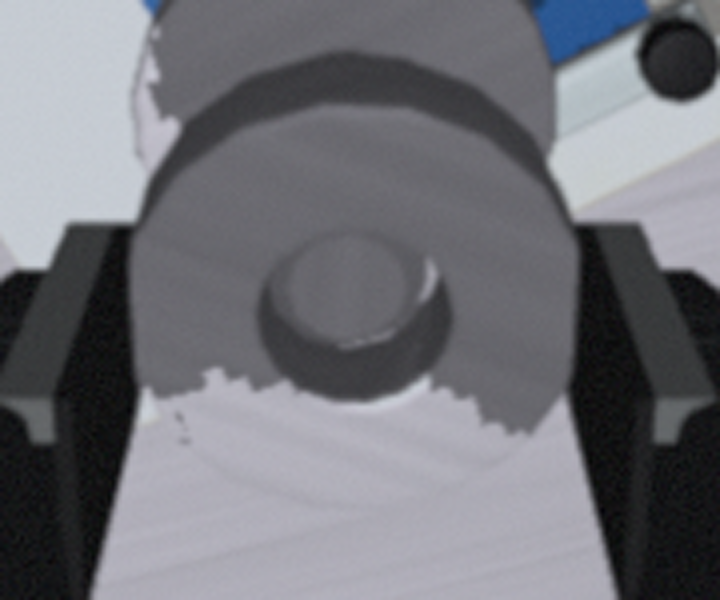

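Threaded, with the tip showing inside the bore and no force. I push down to underside ≈0.150.

```bash
python3 -m inch '[[[0,0,0.12,0],[0,0,0.13,0],[0,0,0.13,0],[0,0,0.13,0],[0,0,0.13,0],[0,0,0.13,0],[0,0,0.13,0],[0,0,0.13,0],[0,0,0.1,0],[0,0,0.05,0]]]'
python3 - <<'E'
from look import *
s,R,P=report();r=P+R@np.array([.0002,.0011,-.0198]);print("bottom",r.round(4))
E
```

```text
time_s: 34.4
tcp_pos: [0.5559, 0.1768, 0.1279]
tool_rot: [179.2, 1.4, 163.1]
ft_force: [-4.7, -0.6, 2.5]
gripper_width: 0.546
t 34.4 P [0.5559 0.1768 0.1279] rot [179.2    1.37 163.09] F [-4.66 -0.63  2.53] w 0.546
bottom [0.5555 0.1778 0.1477]
```

```bash
python3 -m inch '[[[0,0,0,0],[0,0,0,0],[0,0,0,0],[0,0,0,0],[0,0,0,0],[0,0,0.06,0],[0,0,0.06,0],[0,0,0.06,0],[0,0,0.06,0],[0,0,0.06,0]]]'
python3 - <<'E'
from look import *
s,R,P=report();r=P+R@np.array([.0002,.0011,-.0198]);print("bottom",r.round(4))
robot.snapshot("side");report()
E
```

```text
time_s: 35.4
tcp_pos: [0.556, 0.177, 0.1205]
tool_rot: [179.1, 1.4, 163.1]
ft_force: [-8.6, -2.4, 11.1]
gripper_width: 0.543
t 35.4 P [0.556  0.177  0.1205] rot [179.14   1.42 163.09] F [-8.63 -2.36 11.08] w 0.543
bottom [0.5556 0.1779 0.1403]
t 35.45 P [0.556  0.177  0.1203] rot [179.14   1.42 163.09] F [-7.29 -2.2  10.66] w 0.543
```

Force and height agree with home (predicted 0.1397, measured 0.1402 at 11 N). I add one small nudge past 12 N, then unload.

```bash
python3 -m inch '[[[0,0,0.06,0],[0,0,0.05,0],[0,0,-0.05,0],[0,0,-0.06,0],[0,0,-0.06,0],[0,0,-0.06,0],[0,0,-0.04,0],[0,0,0,0],[0,0,0,0],[0,0,0,0]]]'
python3 - <<'E'
from look import *
s,R,P=report();r=P+R@np.array([.0002,.0011,-.0198]);print("bottom",r.round(4))
im=robot.snapshot("side");cv2.imwrite("pics/side23.png",cv2.resize(im[80:190,230:350,::-1],None,fx=5,fy=5,interpolation=2))
E
```

```text
time_s: 36.45
tcp_pos: [0.556, 0.1769, 0.1281]
tool_rot: [179.1, 1.6, 163.1]
ft_force: [-3.9, -1.3, 0.8]
gripper_width: 0.549
t 36.45 P [0.556  0.1769 0.1281] rot [179.07   1.56 163.09] F [-3.94 -1.28  0.84] w 0.549
bottom [0.5555 0.1779 0.1479]
```

View pics/side23.png

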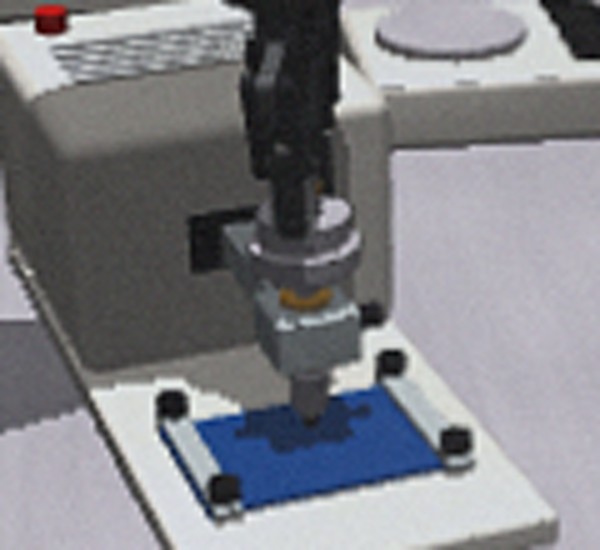

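At F≈0.8 the model predicts 0.1476 and I measure 0.1479, with no visible gap. Release and rise.

```bash
python3 -m inch '[[[0,0,0,0],[0,0,0,0],[0,0,0,0],[0,0,0,0],[0,0,-0.3,0],[0,0,-0.7,0],[0,0,-1,0],[0,0,-1,0],[0,0,-1,0],[0,-0.2,-0.5,0]]]' 66
python3 - <<'E'
from look import *
s,R,P=report((.4985,-.241,.06))
for n,b in(("side",(80,190,230,350)),):
    im=robot.snapshot(n);g=im[b[0]:b[1],b[2]:b[3],::-1];cv2.imwrite(f"pics/{n}24.png",cv2.resize(g,None,fx=5,fy=5,interpolation=2))
E
```

```text
time_s: 37.5
tcp_pos: [0.5497, 0.1705, 0.2693]
tool_rot: [179.0, 1.6, 163.1]
ft_force: [0.0, 0.3, 0.3]
gripper_width: 0.661
t 37.5 P [0.5497 0.1705 0.2693] rot [179.02   1.6  163.12] F [0.02 0.28 0.34] w 0.661
units tool xyz to target: [ -2.153 -13.742   6.805]
```

View pics/side24.png

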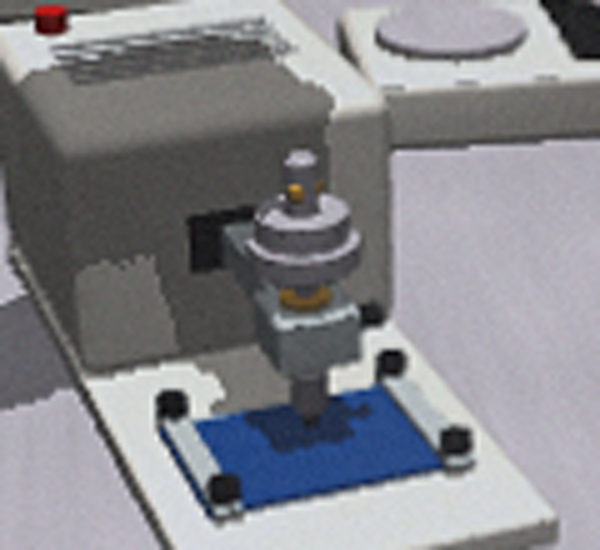

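The medium ring is flat on the large one with only the top pad row showing above it. Now to the small ring.

```bash
python3 -m inch '[[[-0.15,-0.8,0,0],[-0.15,-1,0,0],[-0.15,-1,0,0],[-0.15,-1,0.2,0],[-0.15,-1,0.4,0],[-0.15,-1,0.5,0],[-0.15,-1,0.5,0],[-0.15,-1,0.5,0],[-0.15,-1,0.5,0],[-0.15,-1,0.5,0]]]' 56; python3 -c "
from look import *
report((.4985,-.241,.06))"
```

```text
time_s: 38.55
tcp_pos: [0.5126, -0.1311, 0.1779]
tool_rot: [178.7, 2.4, 163.4]
ft_force: [0.5, -0.0, 0.1]
gripper_width: 0.56
t 38.55 P [ 0.5126 -0.1311  0.1779] rot [178.7    2.36 163.39] F [ 0.5  -0.05  0.11] w 0.56
units tool xyz to target: [-0.434 -3.734  3.867]
```

```bash
python3 -m inch '[[[-0.1,-0.9,0.4,0],[-0.1,-0.8,0.4,0],[-0.1,-0.7,0.5,0],[-0.1,-0.5,0.5,0],[0,-0.3,0.4,0],[0,-0.1,0.3,0],[0,0,0.2,0],[0,0,0.1,0],[0,0,0,0],[0,0,0,0]]]'
python3 - <<'E'
from look import *
s,R,P=report()
C=cal("wrist");im=robot.snapshot("wrist");cv2.imwrite("pics/w25.png",im[:,:,::-1])
x,f=ringfit(im,"wrist",C,(.4985,-.241),.022,[(.02,1),(.01,-1)]);print(x.round(4),round(f,1))
g=P+R@np.array([-.0005,.001,-.033]);print("units",(R.T@np.array([x[0]-g[0],x[1]-g[1],-.013-P[2]])/.03).round(3))
E
```

```text
time_s: 39.55
tcp_pos: [0.4983, -0.2341, 0.0897]
tool_rot: [178.7, 2.4, 163.2]
ft_force: [0.5, -0.1, -0.2]
gripper_width: 0.556
t 39.55 P [ 0.4983 -0.2341  0.0897] rot [178.7    2.44 163.24] F [ 0.52 -0.1  -0.24] w 0.556
[ 0.4986 -0.2423] -157.7
units [ 0.029 -0.347  3.418]
```

View pics/w25.png

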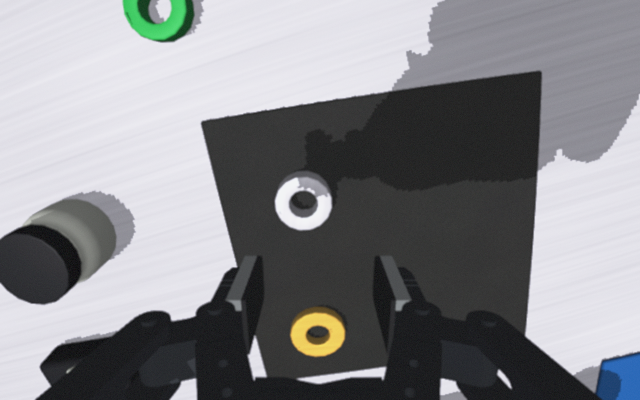

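The steel small ring on the mat is at (303,201). The green one (158,10) and the brass one (318,332) stay clear.

```bash
python3 -m inch '[[[0.02,-0.15,0.2,0],[0,-0.15,0.4,0],[0,-0.05,0.5,0],[0,0,0.5,0],[0,0,0.4,0],[0,0,0.3,0],[0,0,0.15,0],[0,0,0.05,0],[0,0,0,0],[0,0,0,0]]]'
python3 - <<'E'
from look import *
s,R,P=report()
C=cal("wrist");im=robot.snapshot("wrist");cv2.imwrite("pics/w26.png",im[:,:,::-1])
x,f=ringfit(im,"wrist",C,(.4985,-.242),.022,[(.02,1),(.01,-1)]);print(x.round(4),round(f,1))
g=P+R@np.array([-.0005,.001,-.033]);print("units",(R.T@np.array([x[0]-g[0],x[1]-g[1],-.013-P[2]])/.03).round(3))
E
```

```text
time_s: 40.6
tcp_pos: [0.4982, -0.2453, 0.0089]
tool_rot: [178.7, 2.5, 163.2]
ft_force: [-0.4, -0.7, 0.1]
gripper_width: 0.565
t 40.6 P [ 0.4982 -0.2453  0.0089] rot [178.73   2.52 163.23] F [-0.43 -0.69  0.07] w 0.565
[ 0.4983 -0.2421] -150.5
units [0.027 0.079 0.732]
```

```bash
python3 -m inch '[[[0.02,0.04,0.1,0],[0.01,0.04,0.15,0],[0,0,0.18,0],[0,0,0.14,0],[0,0,0.08,0],[0,0,0.04,0],[0,0,0,0],[0,0,0,0],[0,0,0,0],[0,0,0,0]]]'
python3 - <<'E'
from look import *
s,R,P=report()
C=cal("wrist");im=robot.snapshot("wrist");cv2.imwrite("pics/w27.png",im[:,:,::-1])
x,f=ringfit(im,"wrist",C,(.4985,-.242),.022,[(.02,1),(.01,-1)]);print(x.round(4),round(f,1))
g=P+R@np.array([-.0005,.001,-.033]);print("units",(R.T@np.array([x[0]-g[0],x[1]-g[1],-.013-P[2]])/.03).round(3))
im=robot.snapshot("side");g=np.clip(im[220:310,240:350].astype(float)*2,0,255).astype(np.uint8);cv2.imwrite("pics/s27.png",cv2.resize(g[:,:,::-1],None,fx=6,fy=6,interpolation=2))
E
```

```text
time_s: 41.65
tcp_pos: [0.4998, -0.2426, -0.0126]
tool_rot: [178.7, 2.6, 163.2]
ft_force: [-0.3, -0.7, 0.5]
gripper_width: 0.566
t 41.65 P [ 0.4998 -0.2426 -0.0126] rot [178.74   2.61 163.24] F [-0.33 -0.66  0.5 ] w 0.566
[ 0.4982 -0.242 ] -145.2
units [ 0.024 -0.008  0.01 ]
```

View pics/s27.png

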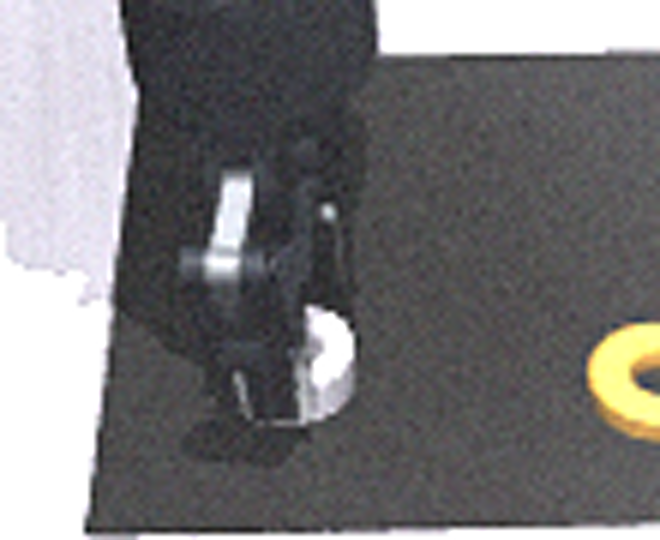

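View pics/w27.png

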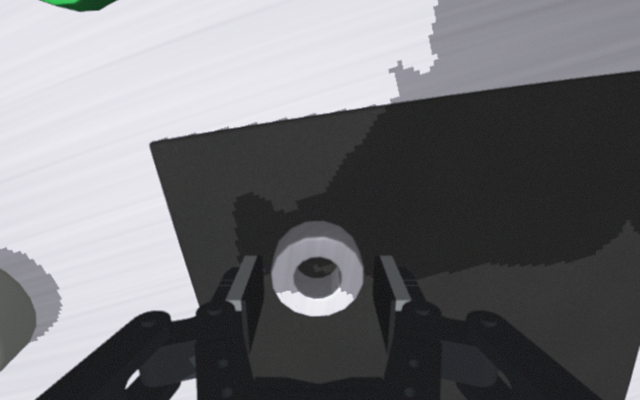

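Tips are a few mm above the mat, straddling the ring at (318,272). Close.

```bash
python3 -m inch '[[[0.02,0,0,0],[0,0,0,0],[0,0,0,0],[0,0,0,0],[0,0,0,0],[0,0,0,0],[0,0,0,0],[0,0,0,0],[0,0,0,0],[0,0,0,0]]]' 0
python3 - <<'E'
from look import *
s,R,P=report()
C=cal("wrist");im=robot.snapshot("wrist")
x,f=ringfit(im,"wrist",C,(.4985,-.242),.022,[(.02,1),(.01,-1)]);print(x.round(4),round(f,1)); print("ring in tool top", R.T@(np.array([*x,.022])-P),"bottom", R.T@(np.array([*x,.004])-P))
cv2.imwrite("pics/w28.png",im[:,:,::-1])
E
```

```text
time_s: 42.75
tcp_pos: [0.4995, -0.2426, -0.0119]
tool_rot: [178.8, 2.7, 163.2]
ft_force: [0.0, -0.3, 1.7]
gripper_width: 0.424
t 42.75 P [ 0.4995 -0.2426 -0.0119] rot [178.76   2.68 163.24] F [ 0.04 -0.35  1.69] w 0.424
[ 0.4983 -0.2417] -138.9
ring in tool top [-0.00011802  0.00126509 -0.03393259] bottom [ 0.00072253  0.00087532 -0.01595646]
```

View pics/w28.png

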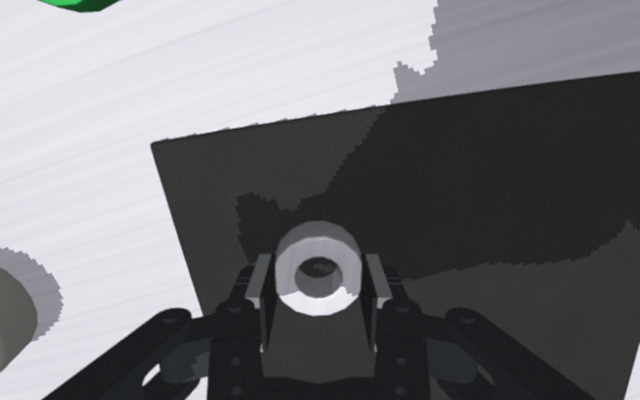

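```bash
python3 -m inch '[[[0,0,-0.2,0],[0,0,-0.5,0],[0,0.1,-0.9,0],[0,0.4,-1,0],[0.1,0.8,-1,0],[0.15,1,-1,0],[0.15,1,-1,0],[0.15,1,-0.8,0],[0.15,1,-0.6,0],[0.15,1,-0.3,0]]]'
python3 - <<'E'
from look import *
s,R,P=report()
r=P+R@np.array([.0006,.0009,-.0160]);print("bottom",r.round(4),"units",(R.T@np.array([.5547-r[0],.1778-r[1],0])/.03).round(3))
E
```

```text
time_s: 43.8
tcp_pos: [0.5162, -0.0516, 0.2201]
tool_rot: [178.7, 2.5, 162.9]
ft_force: [0.7, -0.6, -1.4]
gripper_width: 0.422
t 43.8 P [ 0.5162 -0.0516  0.2201] rot [178.67   2.51 162.89] F [ 0.72 -0.57 -1.43] w 0.422
bottom [ 0.5151 -0.0507  0.2361] units [0.98  7.668 0.135]
```

```bash
python3 -m inch '[[[0,1,-0.1,0],[0,1,-0.1,0],[0,1,0,0],[0,1,0,0],[0,1,0,0],[0,0.9,0,0],[0,0.6,0,0],[0,0.3,0,0],[0,0,0,0],[0,0,0,0]]]'
python3 - <<'E'
from look import *
s,R,P=report();r=P+R@np.array([.0006,.0009,-.0160]);print("bottom",r.round(4),"units",(R.T@np.array([.5547-r[0],.1778-r[1],0])/.03).round(3))
C=cal("wrist");im=robot.snapshot("wrist");cv2.imwrite("pics/w29.png",cv2.resize(im[110:350,200:460,::-1],None,fx=3,fy=2.5,interpolation=2))
t=P+R@np.array([-.0001,.0012,-.034])
pp=proj("wrist",[[.5547,.1778,.194],[.5547,.1778,.164],t],C);print(pp.round(1),((pp-[200,110])*[3,2.5]).round(0))
E
```

```text
time_s: 44.8
tcp_pos: [0.5762, 0.1546, 0.237]
tool_rot: [178.6, 2.8, 163.1]
ft_force: [0.3, -0.2, -2.2]
gripper_width: 0.419
t 44.8 P [0.5762 0.1546 0.237 ] rot [178.59   2.76 163.11] F [ 0.27 -0.21 -2.19] w 0.419
bottom [0.575  0.1555 0.2529] units [ 0.863  0.516 -0.029]
[[340.9 171.3]
 [337.1 159.7]
 [318.1 278.6]] [[423. 153.]
 [411. 124.]
 [354. 422.]]
```

View pics/w29.png

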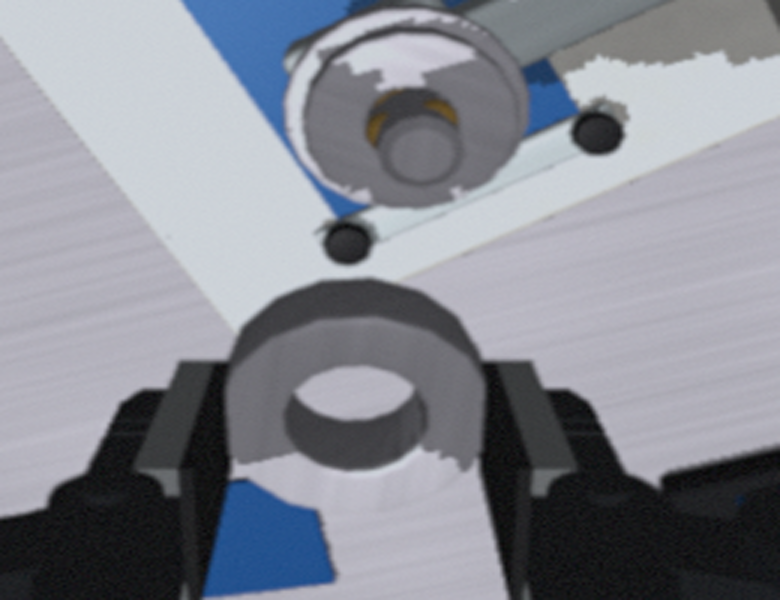

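The tip is at (421,152) against a predicted (423,153), and the bore is at (356,418) against (354,422). I move over and down to just above the tip.

```bash
python3 -m inch '[[[0.2,0.12,0.1,0],[0.27,0.18,0.2,0],[0.2,0.14,0.3,0],[0.12,0.06,0.3,0],[0.03,0.01,0.3,0],[0,0,0.2,0],[0,0,0.1,0],[0,0,0,0],[0,0,0,0],[0,0,0,0]]]'
python3 - <<'E'
from look import *
s,R,P=report();r=P+R@np.array([.0006,.0009,-.0160]);print("bottom",r.round(4),"units",(R.T@np.array([.5546-r[0],.1777-r[1],0])/.03).round(3))
for n,b in(("side",(60,170,230,350)),("scene",(90,210,340,480))):
    im=robot.snapshot(n);g=im[b[0]:b[1],b[2]:b[3],::-1];cv2.imwrite(f"pics/{n}30.png",cv2.resize(g,None,fx=5,fy=5,interpolation=2))
E
```

```text
time_s: 45.85
tcp_pos: [0.5571, 0.1755, 0.1879]
tool_rot: [178.6, 2.8, 162.9]
ft_force: [-0.3, -0.5, -1.8]
gripper_width: 0.424
t 45.85 P [0.5571 0.1755 0.1879] rot [178.59   2.77 162.87] F [-0.33 -0.53 -1.78] w 0.424
bottom [0.5559 0.1763 0.2039] units [ 0.055  0.031 -0.002]
```

View pics/side30.png

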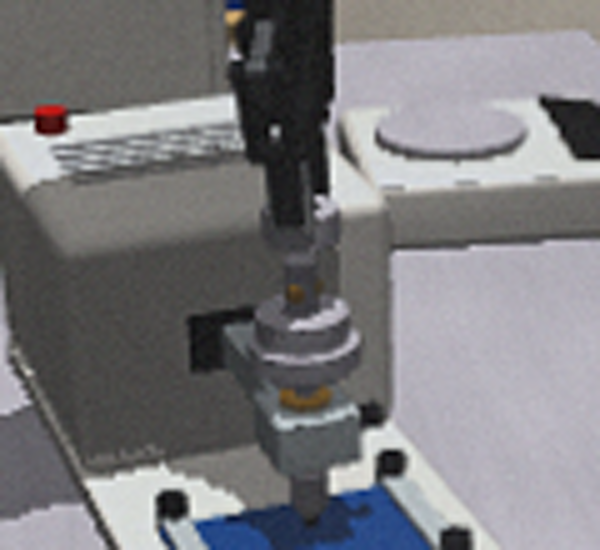

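View pics/scene30.png

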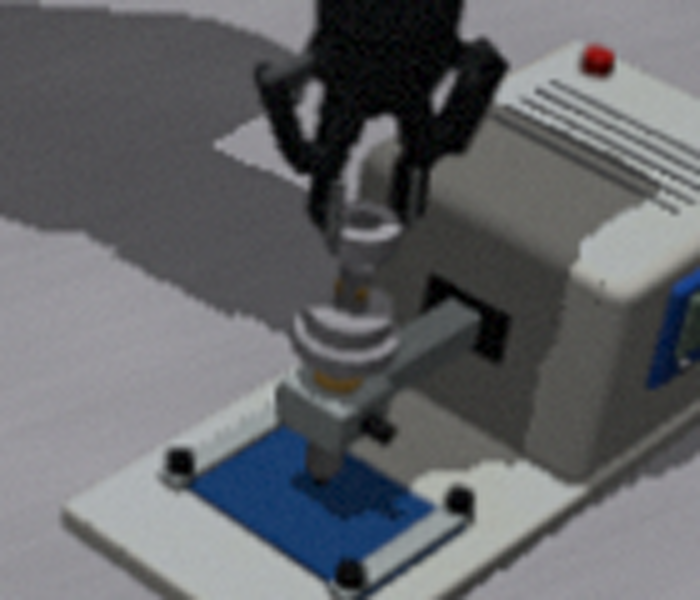

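```bash
python3 -m inch '[[[0.04,0.02,0,0],[0.03,0.02,0,0],[0.005,0,0.05,0],[0.005,0,0.08,0],[0.005,0,0.1,0],[0.005,0,0.1,0],[0.005,0,0.1,0],[0.005,0,0.1,0],[0,0,0,0],[0,0,0,0]]]'
python3 - <<'E'
from look import *
s,R,P=report();r=P+R@np.array([.0006,.0009,-.0160]);print("bottom",r.round(4),"units",(R.T@np.array([.5546-r[0],.1777-r[1],0])/.03).round(3))
im=robot.snapshot("wrist");cv2.imwrite("pics/w31.png",cv2.resize(im[200:350,230:410,::-1],None,fx=4,fy=4,interpolation=2))
E
```

```text
time_s: 46.95
tcp_pos: [0.5554, 0.1776, 0.1706]
tool_rot: [178.6, 2.8, 162.9]
ft_force: [0.4, -0.3, -1.8]
gripper_width: 0.421
t 46.95 P [0.5554 0.1776 0.1706] rot [178.61   2.8  162.87] F [ 0.38 -0.26 -1.84] w 0.421
bottom [0.5543 0.1785 0.1866] units [-0.019 -0.023  0.   ]
```

View pics/w31.png

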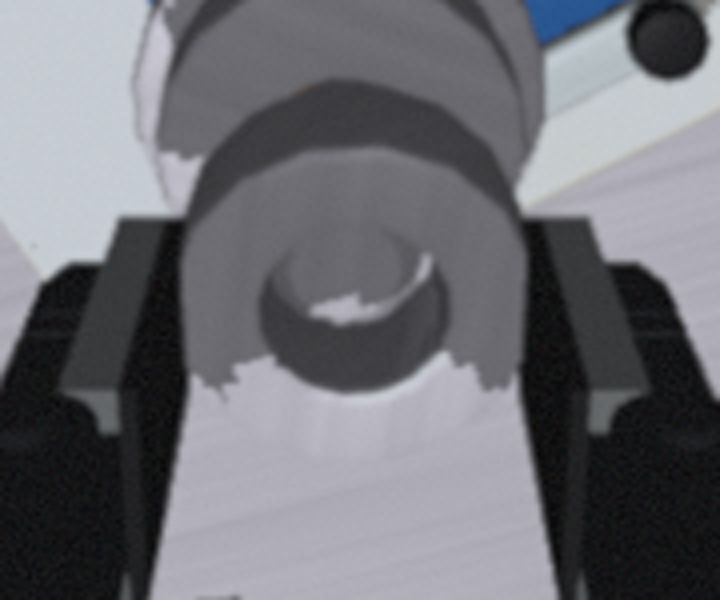

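Threaded, with no force. I push down to underside ≈0.164 first. For the last ring the strike limit is underside 0.152, so I stay above 0.154.

```bash
python3 -m inch '[[[0.004,0,0.08,0],[0.004,0,0.09,0],[0.004,0,0.09,0],[0.004,0,0.09,0],[0.004,0,0.09,0],[0.004,0,0.09,0],[0.004,0,0.08,0],[0.004,0,0.07,0],[0,0,0.05,0],[0,0,0,0]]]'
python3 - <<'E'
from look import *
s,R,P=report();r=P+R@np.array([.0006,.0009,-.0160]);print("bottom",r.round(4))
robot.snapshot("side");report()
E
```

```text
time_s: 48.0
tcp_pos: [0.5559, 0.1771, 0.1475]
tool_rot: [178.7, 2.9, 162.8]
ft_force: [-0.2, -4.2, 3.0]
gripper_width: 0.423
t 48.0 P [0.5559 0.1771 0.1475] rot [178.67   2.88 162.83] F [-0.19 -4.18  3.04] w 0.423
bottom [0.5548 0.1781 0.1634]
t 48.05 P [0.5559 0.1772 0.1476] rot [178.67   2.88 162.83] F [-1.71 -4.31  2.29] w 0.424
```

```bash
python3 -m inch '[[[0,0,0.06,0],[0,0,0.06,0],[0,0,0.06,0],[0,0,0.05,0],[0,0,0,0],[0,0,0,0],[0,0,0,0],[0,0,0,0],[0,0,0.05,0],[0,0,0.05,0]]]'
python3 - <<'E'
from look import *
s,R,P=report();r=P+R@np.array([.0006,.0009,-.0160]);print("bottom",r.round(4))
im=robot.snapshot("side");report();cv2.imwrite("pics/side33.png",cv2.resize(im[80:190,230:350,::-1],None,fx=5,fy=5,interpolation=2))
E
```

```text
time_s: 49.05
tcp_pos: [0.5563, 0.1772, 0.1394]
tool_rot: [178.6, 3.0, 162.8]
ft_force: [-5.6, -4.7, 11.1]
gripper_width: 0.425
t 49.05 P [0.5563 0.1772 0.1394] rot [178.61   2.97 162.83] F [-5.57 -4.75 11.1 ] w 0.425
bottom [0.5551 0.1781 0.1554]
t 49.1 P [0.5562 0.1772 0.1393] rot [178.61   2.97 162.83] F [-4.62 -4.83 10.41] w 0.422
```

View pics/side33.png

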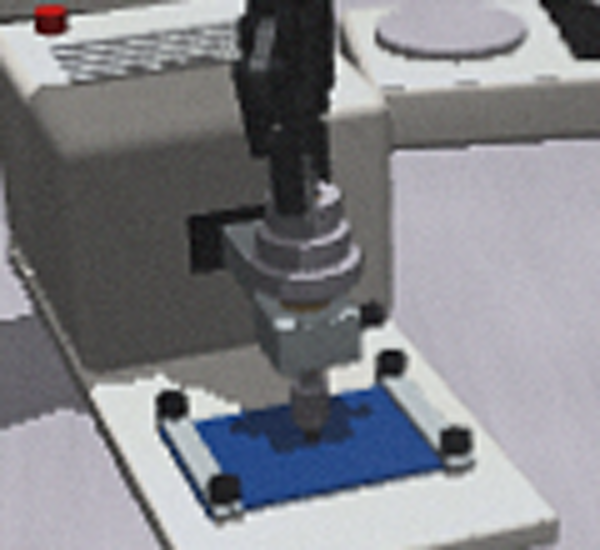

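The stack looks closed, and at 10.7 N the predicted home height is 0.1548 against 0.1554 measured. Pushing further would leave little strike margin, so I unload and recheck at low force.

```bash
python3 -m inch '[[[0,0,-0.05,0],[0,0,-0.06,0],[0,0,-0.06,0],[0,0,-0.04,0],[0,0,0,0],[0,0,0,0],[0,0,0,0],[0,0,0,0],[0,0,0,0],[0,0,0,0]]]'
python3 - <<'E'
from look import *
s,R,P=report();r=P+R@np.array([.0006,.0009,-.0160]);print("bottom",r.round(4))
f=[]
for i in range(3): im=robot.snapshot("side");f.append(robot.sense()["ft_force"][2])
print(np.mean(f),"home pred",.168-(np.mean(f)+6.04)/1270)
cv2.imwrite("pics/side34.png",cv2.resize(im[100:150,270:320,::-1],None,fx=12,fy=12,interpolation=2))
E
```

```text
time_s: 50.1
tcp_pos: [0.5562, 0.1772, 0.1457]
tool_rot: [178.6, 3.0, 162.8]
ft_force: [-0.5, -2.8, 3.4]
gripper_width: 0.426
t 50.1 P [0.5562 0.1772 0.1457] rot [178.6    3.01 162.83] F [-0.55 -2.76  3.42] w 0.426
bottom [0.5549 0.1781 0.1616]
2.863587763472905 home pred 0.1609893009736434
```

View pics/side34.png

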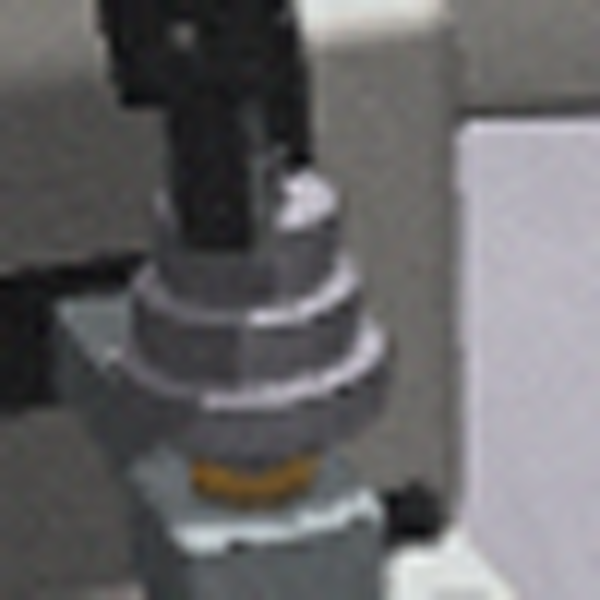

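Still rigidly consistent at low force (0.6 mm, inside the measuring error), and no gap shows. Release and retreat.

```bash
python3 -m inch '[[[0,0,0,0],[0,0,0,0],[0,0,0,0],[0,0,0,0],[0,0,-0.2,0],[0,0,-0.5,0],[0,0,-1,0],[0,0,-1,0],[0,0,-1,0],[0,0,-0.7,0]]]' 66
python3 - <<'E'
from look import *
report()
for n,b in(("side",(90,150,260,330)),("scene",(120,190,370,450))):
    im=robot.snapshot(n);g=im[b[0]:b[1],b[2]:b[3],::-1];cv2.imwrite(f"pics/{n}35.png",cv2.resize(g,None,fx=9,fy=9,interpolation=2))
im=robot.snapshot("wrist");cv2.imwrite("pics/w35.png",im[:,:,::-1])
E
```

```text
time_s: 51.25
tcp_pos: [0.5463, 0.1767, 0.2808]
tool_rot: [178.6, 2.7, 162.9]
ft_force: [0.5, 0.6, 0.1]
gripper_width: 0.657
t 51.25 P [0.5463 0.1767 0.2808] rot [178.62   2.71 162.9 ] F [0.53 0.56 0.1 ] w 0.657
```

View pics/side35.png

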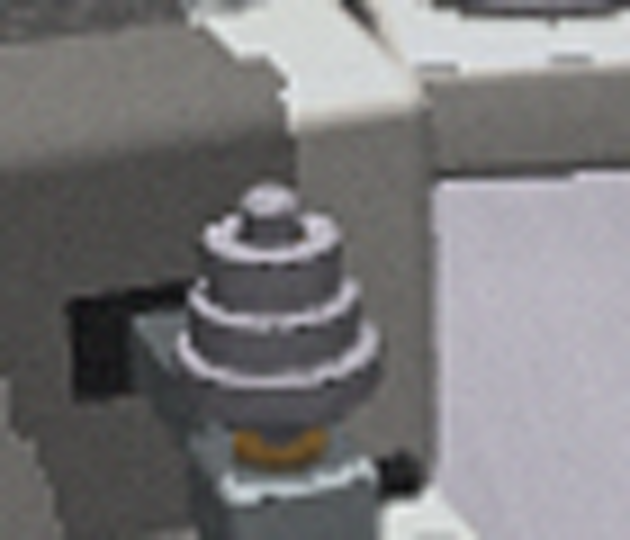

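View pics/scene35.png

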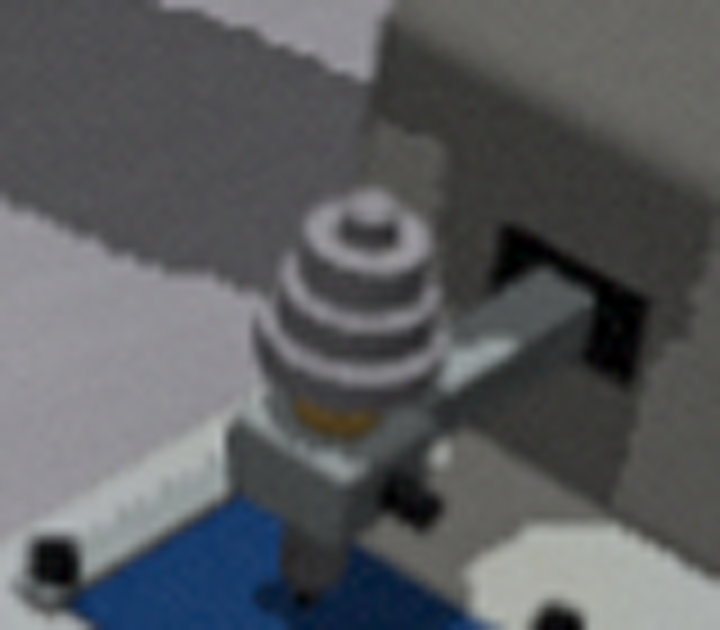

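View pics/w35.png

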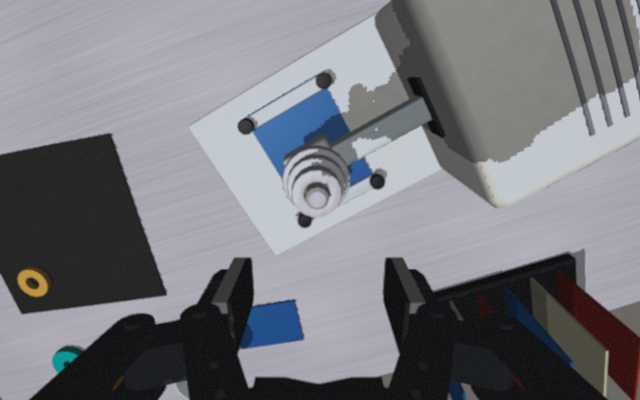

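The stack of large, medium and small is level and closed, with about 12 mm of spindle protruding as expected. The brass ring hasn't moved and the fingers are clear. Handing in.

```bash
python3 -c "
from plant import robot
print(robot.sign_off()); print(robot.sense()['time_s'])"
```

```text
the job is handed in; nothing more can be done
None
the job is handed in; nothing more can be done
```

I threaded the large, medium and small steel weights onto the spindle in that order and pushed each one down. I unloaded the push before letting go, and handed the job in at about 51 s; no verdict was reported.

- **Last checks:** the side, scene and wrist pictures show a level, closed stack with about 12 mm of spindle above it. The brass weight still lies on the mat, and the gripper was open about 10 cm above the stack with no force on it.
- **Push forces:** the large weight read 13.7 N. The medium read 11.1 N, followed by a small extra nudge whose peak I did not read. The small read only 11.1 N, so the "past 12 N" sign was not seen for it. I stopped there to stay clear of the panel.
- **Heights:** I judged the medium and small home from their heights. These matched the expected home position to about 0.5 mm and 0.6 mm, though the height depends on an estimated spring stiffness. The abrader never reached the panel in the pictures.
- **Disagreements:**
  - The fingertips showed about 30 mm behind the reported TCP instead of 8 mm ahead, so I set grasp heights from the images.
  - One spindle-tip fit slipped by about 3 mm and I discarded it.
  - The tool tilt crept up to about 3°, but the rings still look flat.

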